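# Dock the rotor tray and hold the rotor heavy side down

### The arm

A 6-joint arm with a two-finger parallel gripper is mounted at the origin on the work surface. World frame = base frame: x ahead of the robot, y to its left, z up, the work surface at z = 0. Lengths are in m, angles in degrees, forces in N, time in s.
With the tool pointing down it reaches from about 0.325 to 0.925 m from the base axis. Payload 3.1 kg.
Tool frame: the origin (TCP) lies at the very end of the fingers, on their centre line; the grasp point (between the pads) lies 19 mm behind it (bot.tcp_to_grasp is the distance from the TCP to the grasp point, in m); y points along the fingers, x is the direction in which the jaws open and shut, and the axes are right-handed (so a half turn about y gives the same grasp; the last joint's range is limited). The gripper opens to 85 mm and grips with 20 to 120 N. Pads are 22 mm wide; open, the fingers measure 114 mm over their backs; the gripper's body (76 mm by 85 mm) begins 54 mm behind the grasp point. The pads swing forward as they close: fully open they stand 13 mm farther back than shut.
Start: joints at [63.014, 12.427, 92.441, -0, 75.132, -6.429], TCP at [0.219, 0.585, 0.231] pointing down, gripper open.
Joint ranges: [-157.48, 157.48], [-44.54, 120.13], [17.64, 146.25], [-64.5, 244.5], [7.68, 150.69], [-147.95, 147.95]. Speed limits (degrees/s): [159.86, 159.86, 180, 180, 180, 180].

### API

Orientations are given as [roll, pitch, yaw] about the fixed x, y, z axes, in that order (R = Rz(yaw) Ry(pitch) Rx(roll)).
In Python, from bench import get_state, viewer, job, spotter, bot gives the robot as it stands.
- The arm moves only by the tool servo_tool, never from a script. Its argument "steps" is a list of rows, each an object with "claw": the closure in counts, from 0 (fully open) to 255 (shut); "delta_pos": the shift along the tool's x, y, z in m, a list of three; "spin": the turn about the tool's y in rad. In form: [{"claw": claw, "delta_pos": [x, y, z], "spin": spin}, ...]. A call has 1 to 20 rows; each row is the pose to reach, as a shift and turn from the pose commanded when the call began, along the tool's axes at that moment; what a row does not reach only later rows make up. A row lasts 1/10 s, in which the tool goes at most 50 mm and 8.59 degrees, less where a joint would pass 70% of its speed; a pose out of reach is approached as far as the arm can. A call with a gripper value outside its range is refused whole. The fingers move at their own pace and stop on an object; "force" is the grip in N (left out, the last holds). Time passes only in rows, so rows that repeat a pose let the fingers close. It gives the time, the measured TCP pose, the force and the opening at its end, in the units of the state.
- get_state(): the state, without advancing time (a new reading comes with each control period).
- viewer.grab_frame(name): name is "side" or "top" or "wrist"; returns a dict with "img" (384x512x3 uint8, blue, green, red), "fx", "fy", "cx", "cy" (pixels), "origin" and "orientation" of the camera in the world. Camera axes: x right, y down, z forward; pixel columns grow to the right and rows downward; lengths in m; the calibration is good to about 2 mm. A picture is of the moment at which its call begins. There is no depth.
- job.hand_in(): hands the job in, once; it reports no verdict.
Trained networks look in a picture, given as the dict that the camera call returned (one of the last four; its "shot" number tells which), for a name from the list of things; names that differ only in an ending like _2 or _b are one class to them, and where a whole thing is asked for, a point or a joint stands for the part that bears it (a point fixed in the world has none). Each returns a list of dicts, best first, with "p" (0 to 1); they miss things now and then, are a little off and sometimes report something else, mostly with a low value. They report only what shows in the picture. A call takes as long as a camera call. They do not tell look-alikes from the thing itself.
- spotter.recognise(thing, picture): "uv" ([column, row] in pixels, amid what is visible of it).
- spotter.pinpoint(thing, picture): "uv" ([column, row] in pixels: a listed point, or the origin of a listed thing).
The state is a dict: "t": time; "qpos": joint angles; "qvel": joint speeds; "joint_efforts": joint torques, N m; "position": TCP position; "tcp_rot": TCP orientation; "ft_force": force on the tool from outside, world axes, zero at the start; "torque": the same for the moment, N m; "opening": finger opening in m.
Only numpy, scipy, OpenCV 4.12 (cv2) and the standard library are available. Lean on these libraries where they do the work, as an engineer would, in place of code of your own. Each camera call takes 0.05 s, during which the arm holds its last target.

### The job

Slide the grey tray with the sloped rotor into the slotted dock until it is fully home against the stop. Then take the rotor by its bar knob, turn it to and fro to feel which side of the disc is heavy (nothing shows it), turn that heavy side to the lowest point of the slope, within about 20 degrees, and finish while still gripping the knob and holding it there. Do not tip the tray, and leave the other things on the bench where they are.

Things in the scene. Friction and masses are not known exactly. Their poses are not given: they have to be found in the camera images.
- dock: Fixed aluminium dock: two lipped rails 150 long (along its y), 22 high, 135 clear between them; 16 thick, 26 high stop wall across the -y end, inner face at y=-75. Open mouth with flared guides faces +y. Lips reach 10 inward over the tray's edges, 12 above the bench. No floor: the tray slides on the bench. Origin: on the bench, centre between the rails; z up.
- tray: Loose grey tray, plate 130 (x) x 200 (y) x 8, about 0.9 kg loaded. Its leading end is -y. It carries a sloped bearing bracket with the rotor; top of the disc 102 above the bench. Origin: centre of the underside, z up. Fully home, leading end against the stop wall, its origin is at y=+25 in the dock's frame, axes of both parallel.
- tab (a point): Top middle of the tray's black upright grip tab, 60 wide (tray x), 12 thick (tray y), at (0, 90, 52) in the tray's frame; it stands 44 above the plate, to be pinched from above. The disc's edge is 59 from the tab's face.
- bracket: Bearing bracket fixed on the tray, origin at the centre of the disc's back, at (12, -35, 56) in the tray's frame. Its z is the rotor's axis, 25 degrees from vertical, leaning to the tray's -x (towards the robot), out of the disc's face. Its y is the tray's y. Its -x points straight down the slope: the low side of the disc.
- rotor (a joint): Rotor angle about the bracket's z, rad, counterclockwise seen at its face, no stops. Plain disc 120 diameter, 22 thick. A heavy slug is sealed unseen in one side (slug_core), 40 from the axis, at a different angle to the knob each time. It weighs 0.08-0.107 N m at 3 or 9 o'clock, 0 at top and bottom. Bearing drag 0.13 N m: stays where left. Heavy side starts over 0.7 rad from lowest.
- knob_grip (a point): On the rotor's axis, at the height to grip its black bar knob, 49 in front of the disc's back (27 off its face). The knob is 50 long, 14 thick and ends 13 beyond this point. Turns with the rotor: its x along the bar (the bracket's x at joint 0), y across the thickness, z along the axis out of the face.
- screwdriver: Bystander, loose: a screwdriver lying on the bench, 170 long, handle 25-30 thick (mm). Origin at its underside. Axis x along its length.
- meter: Bystander, loose: a grey hand-held meter lying flat, 150 x 78 x 40 (mm). Origin at its underside.
- spool: Bystander, loose: a grey spool wound with copper wire, 60 diameter, 50 tall (mm). Origin at its underside.
- parts_bin: Bystander, loose: a black open parts bin, 100 x 150 x 50 (mm). Origin at its underside.
- board_box: Bystander, loose: a flat black box with a green board on it, 100 x 70 x 35 (mm). Origin at its underside.
- mug: Bystander, loose: a white mug, 80 diameter, 92 tall (mm). Origin at its underside.
- flux_bottle: Bystander, loose: a small bottle, 48 diameter, 110 tall (mm). Origin at its underside.
Things that resemble listed ones, but are neither listed nor needed, are in the scene too. Several things have the shape of the tray; the one meant has the colours described above.

How it is judged:
By the outcome, as a careful person would: the job done as asked, in the order asked, and still so for the second after the job is handed in, while the arm keeps its last pose, push and grip.
It also fails if it takes over 72 s, if anything falls off the work surface, if the arm or the gripper's body presses on something with over 40 N, if the wrist force passes 120 N, or if a joint passes its speed limit or range.

## Working session

There is one attempt and no reset: what is moved stays moved. The work goes in short steps, Python scripts to look and compute and a tool call to move; the robot and the scene stay as the last step left them, time stands still between calls to the robot, and variables do not carry over. Pictures are saved under pics/ and viewed, and the job is handed in when it is done.

Besides the shell and the picture viewer there is one more tool, called after "Emit:" as name(argument=value, ...), one argument or row to a line, values as JSON. servo_tool: Moves the arm, as the interface text tells. Its arguments: {"type":"object","properties":{"steps":{"type":"array","items":{"type":"object","properties":{"claw":{"type":"number"},"delta_pos":{"type":"array","items":{"type":"number"}},"spin":{"type":"number"}}}},"force":{"type":"number"}},"required":["steps"]}

```bash
ls; mkdir -p pics; python3 - <<'E'
from bench import get_state, viewer, job, spotter, bot
import cv2, json
s=get_state(); print(s); print(bot.tcp_to_grasp)
for n in ["side","top"]:
    f=viewer.grab_frame(n); cv2.imwrite(f"pics/{n}0.png",f["img"])
    print(n,{k:v for k,v in f.items() if k!="img"})
    for th in ["dock","tray","tab","bracket","knob_grip"]:
        print(th,[(r["p"],r["uv"]) for r in spotter.pinpoint(th,f)][:4])
E
```

```text
pics
{'t': 0.0, 'qpos': array([ 6.30136316e+01,  1.24771664e+01,  9.25278130e+01,  6.84480593e-04,
        7.51327103e+01, -6.43055174e+00]), 'qvel': array([-0.04419351, -0.03995355,  0.08588319, -0.03827765,  0.09540535,
        0.01988337]), 'joint_efforts': array([ 8.29315977e-04, -3.96857965e+01, -3.03850973e+01, -2.19003796e-04,
        9.76279291e-03,  6.27291755e-06]), 'position': array([0.21907535, 0.58448062, 0.22996992]), 'tcp_rot': array([-89.98392191,   0.13674931,  69.44402615]), 'ft_force': array([0.31529252, 0.18452793, 0.73047595]), 'torque': array([ 0.03701639, -0.00243113, -0.02056847]), 'opening': 0.08524348488706021}
0.0187
side {'fx': 355.34147889567345, 'fy': 355.34147889567345, 'cx': 258.5841715283809, 'cy': 182.6118974232344, 'origin': array([-0.06267232, -0.71245439,  1.05327979]), 'orientation': array([-138.48931885,   -1.02551552,  -35.21411871]), 'shot': 1}
dock [(0.89, [331.2, 210.2])]
tray [(0.94, [161.6, 177.0]), (0.92, [286.1, 173.0]), (0.22, [293.2, 164.8])]
tab [(0.68, [306.2, 273.1]), (0.56, [158.5, 149.3]), (0.55, [268.1, 155.2])]
bracket [(0.83, [292.2, 170.3]), (0.71, [153.7, 176.0])]
knob_grip [(0.98, [290.8, 164.4]), (0.66, [145.4, 163.8])]
top {'fx': 473.1818506337541, 'fy': 473.1818506337541, 'cx': 257.7576931025211, 'cy': 190.09732245072342, 'origin': array([0.25337619, 0.00392203, 1.43296199]), 'orientation': array([-171.67491338,   -1.306591  ,  -90.18625364]), 'shot': 2}
dock []
tray [(0.76, [241.0, 145.8]), (0.62, [149.3, 289.7])]
tab [(0.69, [119.1, 268.6]), (0.56, [213.4, 146.9])]
bracket [(0.89, [153.7, 293.8]), (0.84, [249.8, 137.0]), (0.49, [240.9, 146.3])]
knob_grip [(0.93, [149.3, 304.3]), (0.68, [250.6, 141.4])]
```

View pics/side0.png

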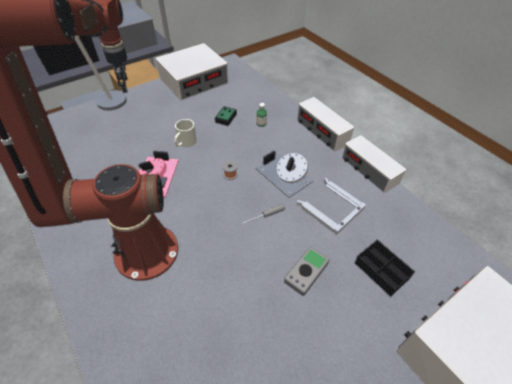

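View pics/top0.png

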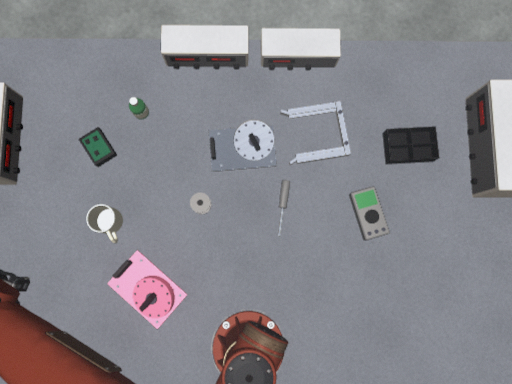

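```bash
cat > h.py <<'E'
import numpy as np, cv2
from scipy.spatial.transform import Rotation as R
from bench import get_state, viewer, job, spotter, bot
def ray(f,uv):
    d=np.array([(uv[0]-f["cx"])/f["fx"],(uv[1]-f["cy"])/f["fy"],1.])
    return np.array(f["origin"]), R.from_euler('xyz',f["orientation"],degrees=True).as_matrix()@d
def onz(f,uv,z):
    o,d=ray(f,uv); return o+d*(z-o[2])/d[2]
def proj(f,p):
    M=R.from_euler('xyz',f["orientation"],degrees=True).as_matrix()
    c=M.T@(np.array(p)-f["origin"]); return np.array([f["cx"]+f["fx"]*c[0]/c[2],f["cy"]+f["fy"]*c[1]/c[2]])
def crop(f,x0,y0,w,h,s,name,pts=[]):
    im=cv2.resize(f["img"][y0:y0+h,x0:x0+w],None,fx=s,fy=s,interpolation=cv2.INTER_CUBIC)
    for p in pts: cv2.circle(im,(int((p[0]-x0+.5)*s),int((p[1]-y0+.5)*s)),2,(0,255,255),-1)
    cv2.imwrite("pics/"+name,im)
def tri(a,ua,b,ub):
    o1,d1=ray(a,ua);o2,d2=ray(b,ub)
    t=np.linalg.lstsq(np.c_[d1,-d2],o2-o1,rcond=None)[0]
    p,q=o1+t[0]*d1,o2+t[1]*d2; return (p+q)/2,np.linalg.norm(p-q)
E
python3 - <<'E'
from h import *
f=viewer.grab_frame("top"); g=viewer.grab_frame("side")
crop(f,195,90,160,90,5,"topc.png"); crop(g,250,140,125,95,6,"sidec.png")
for n,a,b in [("bracket",(249.8,137.0),(292.2,170.3)),("knob",(250.6,141.4),(290.8,164.4)),("tab",(213.4,146.9),(268.1,155.2)),("tray",(241,146),(286,173))]: print(n,tri(f,a,g,b))
print(onz(g,(331.2,210.2),0))
E
```

```text
bracket (array([ 0.62220166, -0.00515878,  0.03047444]), np.float64(0.0005388708626609626))
knob (array([ 0.60039217, -0.00952381,  0.07882967]), np.float64(0.009863877777478746))
tab (array([0.58562572, 0.10491035, 0.04597098]), np.float64(0.0032566502376400173))
tray (array([0.6059838 , 0.01925143, 0.00146005]), np.float64(0.011458415991263512))
[ 0.63459217 -0.22595125  0.        ]
```

View pics/topc.png

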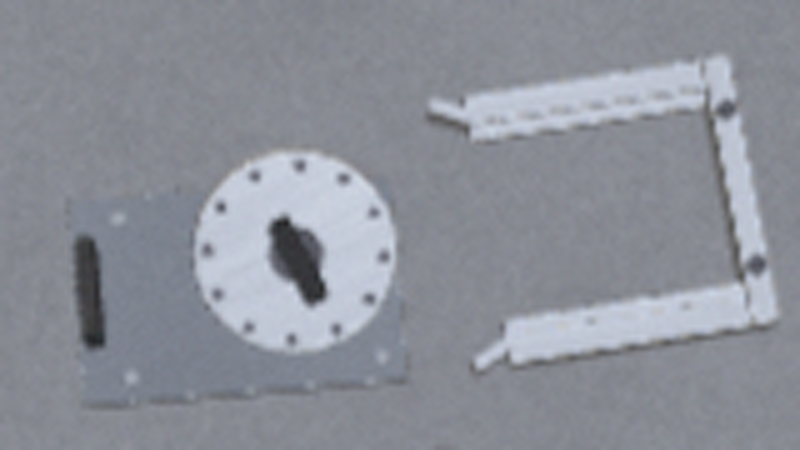

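View pics/sidec.png

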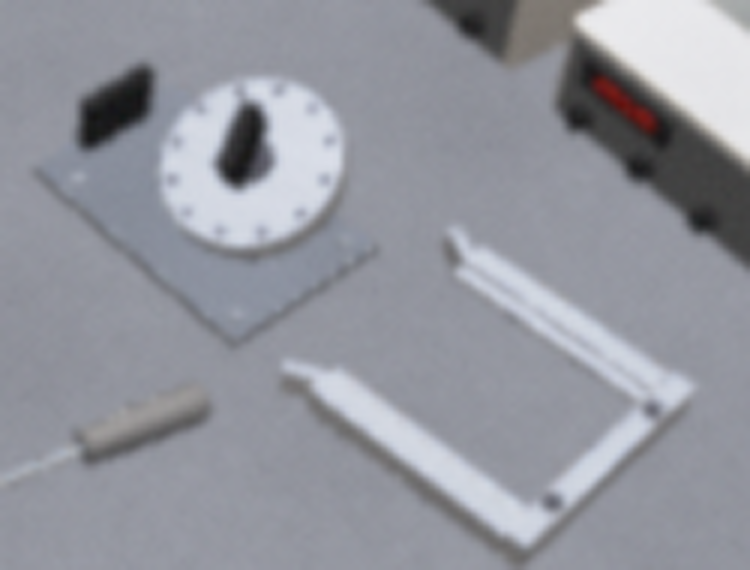

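```bash
python3 - <<'E'
from h import *
f=viewer.grab_frame("top"); g=viewer.grab_frame("side")
T=lambda x,y,z: onz(f,(195+x/5-.5,90+y/5-.5),z)
S=lambda x,y,z: onz(g,(250+x/6-.5,140+y/6-.5),z)
def show(n,F,pts,z):
    P=[F(*p,z) for p in pts]; print(n,[p[:2].round(4).tolist() for p in P])
    for a,b in zip(P,P[1:]): d=b-a; print("   len %.4f ang %.2f"%(np.linalg.norm(d),np.degrees(np.arctan2(d[1],d[0]))))
show("tray T",T,[(68,198),(82,408),(408,380)],.008)
show("tray S",S,[(38,170),(235,345),(378,248)],.008)
show("tab T",T,[(85,238),(95,345)],.052)
show("stop T outer",T,[(728,55),(778,320)],.026)
show("stop T inner",T,[(703,62),(750,322)],.026)
show("rail top outer",T,[(466,94),(700,62)],.022)
show("rail top inner lip",T,[(470,141),(706,105)],.022)
show("rail bot inner",T,[(505,322),(742,285)],.022)
show("rail bot outer",T,[(510,364),(750,327)],.022)
show("stop S inner",S,[(650,400),(530,505)],.026)
show("stop S outer",S,[(695,385),(525,558)],.026)
E
```

```text
tray T [[0.6526, 0.1239], [0.5205, 0.1138], [0.5382, -0.0858]]
   len 0.1325 ang -175.62
   len 0.2004 ang -84.94
tray S [[0.5233, 0.1048], [0.5385, -0.0914], [0.668, -0.08]]
   len 0.1968 ang -85.57
   len 0.1300 ang 5.03
tab T [[0.6157, 0.1097], [0.5503, 0.1031]]
   len 0.0657 ang -174.19
stop T outer [[0.7403, -0.2854], [0.5722, -0.3113]]
   len 0.1701 ang -171.25
stop T inner [[0.7357, -0.2697], [0.5709, -0.2941]]
   len 0.1666 ang -171.59
rail top outer [[0.7158, -0.1225], [0.7371, -0.2686]]
   len 0.1476 ang -81.72
rail top inner lip [[0.6858, -0.1246], [0.7094, -0.2716]]
   len 0.1489 ang -80.86
rail bot inner [[0.5715, -0.1446], [0.595, -0.2907]]
   len 0.1480 ang -80.87
rail bot outer [[0.5454, -0.1473], [0.5687, -0.2948]]
   len 0.1494 ang -81.03
stop S inner [[0.7111, -0.2798], [0.5959, -0.2951]]
   len 0.1162 ang -172.46
stop S outer [[0.7426, -0.2873], [0.5677, -0.3205]]
   len 0.1780 ang -169.25
```

The grey tray is at top-view (241,146), with its rotor and its tab at (213,147). The pink tray at (149,290) in the top view is only a look-alike, so I'm choosing the grey one. The dock is at top (320,133), with its mouth towards the tray.

```bash
cat >> h.py <<'E'
def to(p,yaw=None,s=None):
    s=s or get_state(); M=R.from_euler('xyz',s["tcp_rot"],degrees=True).as_matrix()
    d=M.T@(np.array(p)-s["position"]); sp=0 if yaw is None else np.radians(s["tcp_rot"][2]-yaw)
    print("delta",d.round(4),"spin %.4f"%sp,"pos",s["position"].round(4),"rot",s["tcp_rot"].round(2),"t",s["t"])
E
python3 - <<'E'
from h import *
to((.586,.105,.19),-85.2)
E
```

```text
delta [-0.321   0.0413 -0.5118] spin 2.6990 pos [0.2195 0.5852 0.2313] rot [-90.    -0.    69.44] t 0.8
```

Emit:
servo_tool(
  steps=[
    {"claw": 0,"delta_pos": [-0.321,0.041,-0.512],"spin": 2.7},
    {"claw": 0,"delta_pos": [-0.321,0.041,-0.512],"spin": 2.7},
    {"claw": 0,"delta_pos": [-0.321,0.041,-0.512],"spin": 2.7},
    {"claw": 0,"delta_pos": [-0.321,0.041,-0.512],"spin": 2.7},
    {"claw": 0,"delta_pos": [-0.321,0.041,-0.512],"spin": 2.7},
    {"claw": 0,"delta_pos": [-0.321,0.041,-0.512],"spin": 2.7},
    {"claw": 0,"delta_pos": [-0.321,0.041,-0.512],"spin": 2.7},
    {"claw": 0,"delta_pos": [-0.321,0.041,-0.512],"spin": 2.7},
    {"claw": 0,"delta_pos": [-0.321,0.041,-0.512],"spin": 2.7},
    {"claw": 0,"delta_pos": [-0.321,0.041,-0.512],"spin": 2.7},
    {"claw": 0,"delta_pos": [-0.321,0.041,-0.512],"spin": 2.7},
    {"claw": 0,"delta_pos": [-0.321,0.041,-0.512],"spin": 2.7},
    {"claw": 0,"delta_pos": [-0.321,0.041,-0.512],"spin": 2.7},
    {"claw": 0,"delta_pos": [-0.321,0.041,-0.512],"spin": 2.7},
    {"claw": 0,"delta_pos": [-0.321,0.041,-0.512],"spin": 2.7},
    {"claw": 0,"delta_pos": [-0.321,0.041,-0.512],"spin": 2.7},
    {"claw": 0,"delta_pos": [-0.321,0.041,-0.512],"spin": 2.7},
    {"claw": 0,"delta_pos": [-0.321,0.041,-0.512],"spin": 2.7},
    {"claw": 0,"delta_pos": [-0.321,0.041,-0.512],"spin": 2.7},
    {"claw": 0,"delta_pos": [-0.321,0.041,-0.512],"spin": 2.7},
  ],
)

```text
t: 2.8
position: [0.5862, 0.1049, 0.1904]
tcp_rot: [-90.0, 0.0, -85.1]
ft_force: [1.1, 0.7, -0.6]
opening: 0.0854
```

```bash
python3 - <<'E'
from h import *
s=get_state(); print(s["t"],s["position"],s["tcp_rot"],s["qpos"].round(1),s["torque"])
f=viewer.grab_frame("wrist"); cv2.imwrite("pics/w1.png",f["img"]); print(f["fx"],f["cx"],f["cy"],f["origin"],f["orientation"])
for th,z in [("tab",.052),("tray",0),("knob_grip",.1004),("dock",0),("bracket",.056)]:
    for r in spotter.pinpoint(th,f): print(th,r["p"],r["uv"],onz(f,r["uv"],z).round(4))
E
```

```text
2.8 [0.58616726 0.10488562 0.19035572] [-8.99931376e+01  1.66948570e-03 -8.50766522e+01] [ 3.4 11.  98.7  0.  70.3 88.5] [ 0.02809422 -0.02009403  0.0095224 ]
287.1930262108511 254.1956997151995 193.32237941218335 [0.67039722 0.11273239 0.33172399] [ 1.60873271e+02  4.58836219e-02 -8.51136055e+01]
tab 0.79 [251.5, 181.9] [0.5857 0.1085 0.052 ]
tray 0.74 [326.8, 169.6] [0.5928 0.0198 0.    ]
knob_grip 0.6 [396.0, 206.7] [ 0.5887 -0.0173  0.1004]
bracket 0.75 [380.6, 169.5] [ 0.6106 -0.0174  0.056 ]
```

View pics/w1.png

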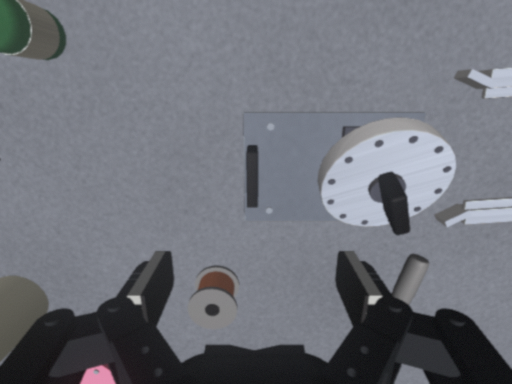

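Wrist view: the grey tray's tab is at (252,176), the knob at (394,200), the dock's mouth at about (460–512, 75–220) and the screwdriver handle at (410,280). I'm working out a refined pose from the corners.

```bash
python3 - <<'E'
from h import *
f=viewer.grab_frame("wrist")
crop(f,230,95,130,140,4,"w1c.png")
E
```

```text
(no output)
```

View pics/w1c.png

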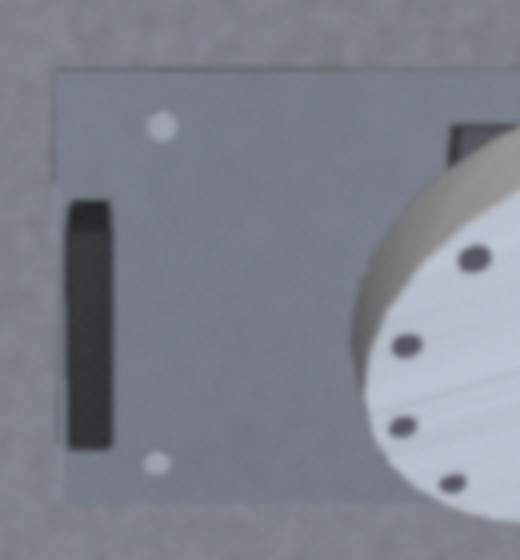

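```bash
python3 - <<'E'
from h import *
f=viewer.grab_frame("wrist")
W=lambda x,y,z: onz(f,(230+x/4-.5,95+y/4-.5),z)
c=[W(*p,.052)[:2] for p in [(68,232),(112,232),(112,449),(67,449)]]
for p in c: print(p.round(4))
print("tab centre",np.mean(c,0)); 
d=c[0]-c[3]; e=c[1]-c[2]; print(np.degrees(np.arctan2(d[1],d[0])),np.degrees(np.arctan2(e[1],e[0])),np.linalg.norm(d),np.linalg.norm(c[0]-c[1]))
t=[W(*p,.008)[:2] for p in [(55,70),(66,502),(520,69),(420,504)]]
print(np.array(t).round(4)); d=t[0]-t[2];print("long edge yaw",np.degrees(np.arctan2(d[1],d[0]))-90); d=t[0]-t[1];print(np.degrees(np.arctan2(d[1],d[0])),np.linalg.norm(d))
m=(t[0]+t[1])/2; print("end mid",m)
E
```

```text
[0.6154 0.1158]
[0.6163 0.105 ]
[0.5591 0.1001]
[0.5582 0.1118]
tab centre [0.58723056 0.10815985]
3.976826590289894 4.957786340011186 0.05734151023982827 0.010805395653133435
[[ 0.6507  0.1231]
 [ 0.523   0.1107]
 [ 0.6614 -0.0027]
 [ 0.5313  0.0019]]
long edge yaw 4.86316508191878
5.539753654854345 0.1283176776763491
end mid [0.58681081 0.11689226]
```

```bash
python3 - <<'E'
from h import *
to((.5873,.1075,.022),-85.1)
E
```

```text
delta [-0.0025  0.1683  0.0014] spin -0.0022 pos [0.5861 0.1049 0.1903] rot [-90.    -0.   -85.23] t 3.2
```

Emit:
servo_tool(
  steps=[
    {"claw": 80,"delta_pos": [-0.0025,0.05,0.0015],"spin": 0},
    {"claw": 80,"delta_pos": [-0.0025,0.1,0.0015],"spin": 0},
    {"claw": 80,"delta_pos": [-0.0025,0.13,0.0015],"spin": 0},
    {"claw": 80,"delta_pos": [-0.0025,0.15,0.0015],"spin": 0},
    {"claw": 80,"delta_pos": [-0.0025,0.168,0.0015],"spin": 0},
    {"claw": 80,"delta_pos": [-0.0025,0.168,0.0015],"spin": 0},
    {"claw": 80,"delta_pos": [-0.0025,0.168,0.0015],"spin": 0},
  ],
  force=30,
)

```text
t: 3.9
position: [0.5874, 0.1075, 0.0223]
tcp_rot: [-90.0, 0.0, -85.2]
ft_force: [0.9, 0.8, 0.1]
opening: 0.0584
```

Emit:
servo_tool(
  steps=[
    {"claw": 255,"delta_pos": [0,0,0],"spin": 0},
    {"claw": 255,"delta_pos": [0,0,0],"spin": 0},
    {"claw": 255,"delta_pos": [0,0,0],"spin": 0},
    {"claw": 255,"delta_pos": [0,0,0],"spin": 0},
    {"claw": 255,"delta_pos": [0,0,0],"spin": 0},
    {"claw": 255,"delta_pos": [0,0,0],"spin": 0},
    {"claw": 255,"delta_pos": [0,0,0],"spin": 0},
    {"claw": 255,"delta_pos": [0,0,0],"spin": 0},
  ],
  force=40,
)

```text
t: 4.7
position: [0.5885, 0.1076, 0.0236]
tcp_rot: [-89.9, -0.0, -85.2]
ft_force: [0.1, -0.0, 5.3]
opening: 0.0112
```

```bash
python3 - <<'E'
from h import *
s=get_state(); print(s["position"],s["tcp_rot"],s["ft_force"],s["torque"],s["opening"])
f=viewer.grab_frame("wrist"); cv2.imwrite("pics/w2.png",f["img"])
g=viewer.grab_frame("top"); crop(g,195,90,160,90,5,"topd.png")
E
```

```text
[0.58852208 0.10759062 0.0236434 ] [-8.98786100e+01 -6.14886424e-03 -8.52402584e+01] [ 0.05768395 -0.02068752  5.32297289] [0.00549547 0.0898098  0.077522  ] 0.01123354793523679
```

View pics/w2.png

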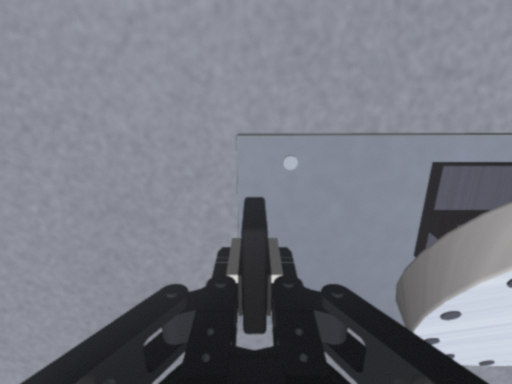

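View pics/topd.png

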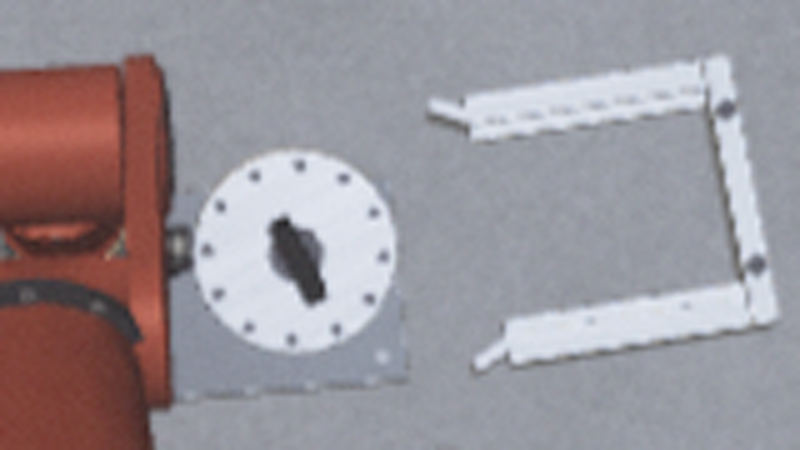

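```bash
python3 - <<'E'
from h import *
to((.594,.1034,.0236),-81.3)
E
```

```text
delta [0.0046 0.0001 0.0051] spin -0.0688 pos [0.5885 0.1076 0.0237] rot [-89.88  -0.   -85.24] t 4.8
```

Emit:
servo_tool(
  steps=[
    {"claw": 255,"delta_pos": [0.002,0,0.0025],"spin": -0.03},
    {"claw": 255,"delta_pos": [0.0045,0,0.005],"spin": -0.068},
    {"claw": 255,"delta_pos": [0.0045,0,0.005],"spin": -0.068},
    {"claw": 255,"delta_pos": [0.0045,0,0.005],"spin": -0.068},
  ],
)

```text
t: 5.2
position: [0.5925, 0.1038, 0.0236]
tcp_rot: [-90.1, 0.1, -81.4]
ft_force: [-5.5, 0.6, 8.2]
opening: 0.0113
```

```bash
python3 - <<'E'
from h import *
s=get_state(); print(s["position"],s["tcp_rot"],s["ft_force"],s["torque"],s["opening"])
f=viewer.grab_frame("wrist"); cv2.imwrite("pics/w3.png",f["img"])
g=viewer.grab_frame("top"); crop(g,195,90,160,90,5,"tope.png")
g=viewer.grab_frame("side"); crop(g,250,140,125,95,6,"sidee.png")
E
```

```text
[0.59248572 0.10380905 0.02363098] [-9.00623442e+01  5.34204933e-02 -8.14263478e+01] [-5.51235136  0.59998575  8.21291256] [ 0.10584034  0.43154868 -0.18313519] 0.01126719204952095
```

View pics/tope.png

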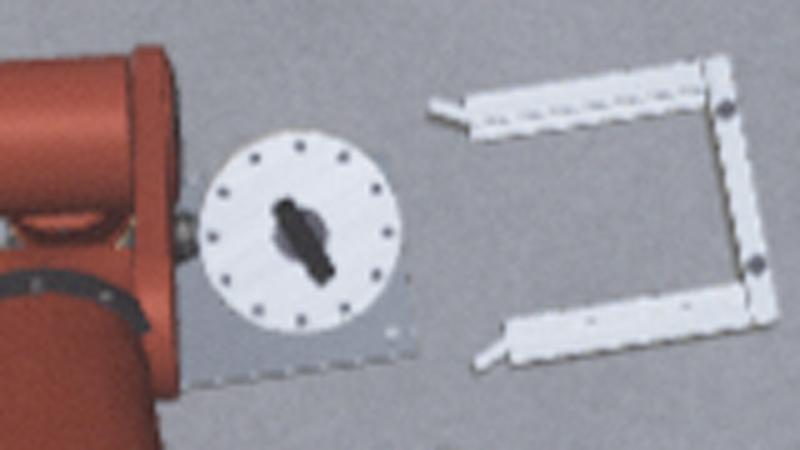

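View pics/sidee.png

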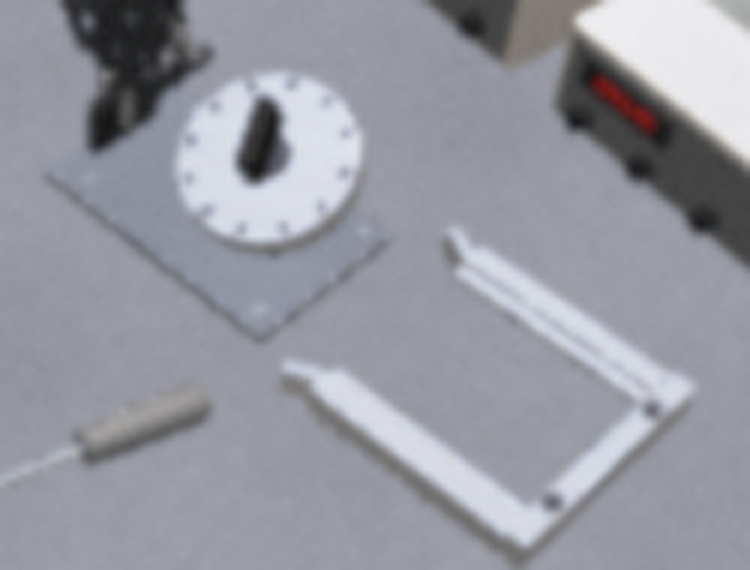

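```bash
python3 - <<'E'
from h import *
f=viewer.grab_frame("top"); g=viewer.grab_frame("side")
T=lambda x,y,z: onz(f,(195+x/5-.5,90+y/5-.5),z)
S=lambda x,y,z: onz(g,(250+x/6-.5,140+y/6-.5),z)
a=np.radians(8.9);X=np.array([np.cos(a),np.sin(a)]);Y=np.array([-X[1],X[0]]);O=np.array([.641,-.208])
D=lambda p:(np.array([(p[:2]-O)@X,(p[:2]-O)@Y])*1000).round(1)
for n,F,P,z in [("tray T near edge",T,[(188,388),(415,357)],.008),("tray S: BL,BR,TR",S,[(47,175),(262,338),(388,240)],.008),
 ("rail T nearouter",T,[(510,364),(750,327)],.022),("far outer",T,[(466,94),(700,62)],.022),("lips near",T,[(505,322),(742,285)],.022),("lips far",T,[(470,141),(706,105)],.022),
 ("side near rail top outer",S,[(320,400),(515,545)],.022),("side near rail inner top",S,[(350,372),(537,505)],.022),("side far rail outer",S,[(480,247),(678,378)],.022),("side far lip",S,[(460,275),(645,402)],.022)]:
  print(n,[D(F(*p,z)).tolist() for p in P])
E
```

```text
tray T near edge [[-66.9, 270.7], [-69.1, 130.0]]
tray S: BL,BR,TR [[-66.7, 319.7], [-66.5, 123.2], [56.8, 122.3]]
rail T nearouter [[-85.1, 74.8], [-84.9, -74.6]]
far outer [[87.2, 72.9], [85.6, -74.8]]
lips near [[-58.8, 73.4], [-58.2, -74.6]]
lips far [[57.1, 75.4], [57.7, -73.4]]
side near rail top outer [[-86.5, 58.9], [-84.2, -89.1]]
side near rail inner top [[-56.4, 60.5], [-52.2, -80.7]]
side far rail outer [[84.9, 70.3], [88.4, -82.4]]
side far lip [[56.3, 64.0], [57.9, -79.4]]
```

Emit:
servo_tool(
  steps=[
    {"claw": 255,"delta_pos": [0.008,0,0.002],"spin": -0.007},
    {"claw": 255,"delta_pos": [0.016,0,0.002],"spin": -0.007},
    {"claw": 255,"delta_pos": [0.024,0,0.002],"spin": -0.007},
    {"claw": 255,"delta_pos": [0.032,0,0.002],"spin": -0.007},
    {"claw": 255,"delta_pos": [0.04,0,0.002],"spin": -0.007},
    {"claw": 255,"delta_pos": [0.048,0,0.002],"spin": -0.007},
    {"claw": 255,"delta_pos": [0.05,0,0.002],"spin": -0.007},
  ],
)

```text
t: 6.15
position: [0.6031, 0.0561, 0.0236]
tcp_rot: [-89.9, 0.2, -81.0]
ft_force: [-1.5, 7.9, 6.6]
opening: 0.0112
```

```bash
python3 - <<'E'
from h import *
s=get_state(); print(s["position"],s["tcp_rot"],s["ft_force"],s["torque"],s["opening"])
f=viewer.grab_frame("wrist"); cv2.imwrite("pics/w4.png",f["img"])
g=viewer.grab_frame("top"); crop(g,195,90,160,90,5,"topf.png")
g=viewer.grab_frame("side"); crop(g,250,140,125,95,6,"sidef.png")
E
```

```text
[0.60312011 0.05606368 0.02359686] [-89.87725961   0.19415247 -81.0412868 ] [-1.53970765  7.90143233  6.63614282] [0.99032387 0.17858766 0.02770385] 0.011223281442297658
```

View pics/topf.png

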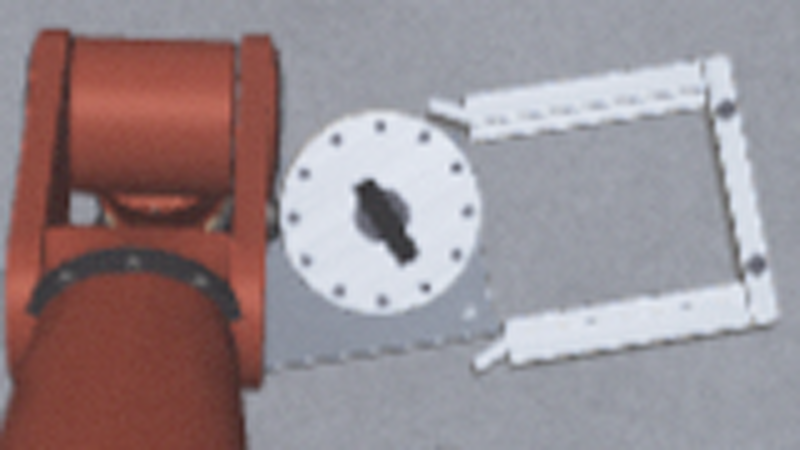

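View pics/sidef.png

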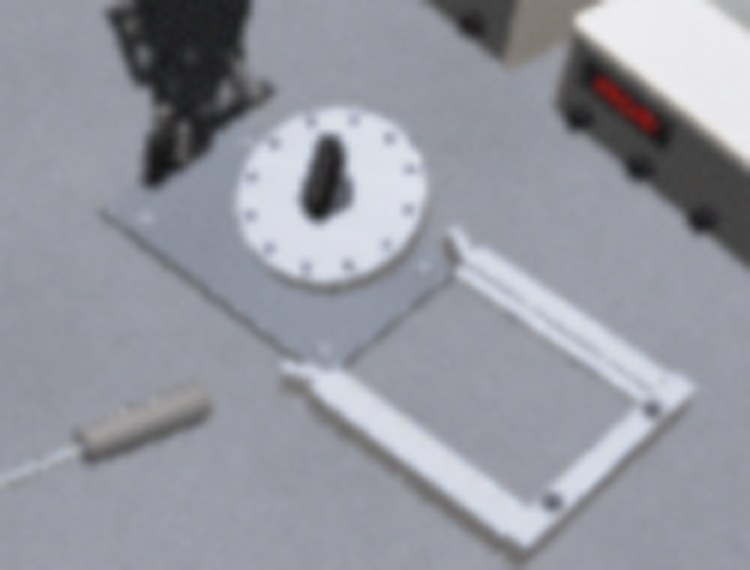

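The tray's leading corners sit inside both flares (top crop about (490,325) near side), so I'm pushing on.

Emit:
servo_tool(
  steps=[
    {"claw": 255,"delta_pos": [0.006,0,0],"spin": 0},
    {"claw": 255,"delta_pos": [0.012,0,0],"spin": 0},
    {"claw": 255,"delta_pos": [0.018,0,0],"spin": 0},
    {"claw": 255,"delta_pos": [0.024,0,0],"spin": 0},
    {"claw": 255,"delta_pos": [0.03,0,0],"spin": 0},
  ],
)

```text
t: 6.8
position: [0.6076, 0.0273, 0.0236]
tcp_rot: [-89.9, 0.2, -81.0]
ft_force: [-1.3, 7.9, 6.0]
opening: 0.0112
```

```bash
python3 - <<'E'
from h import *
s=get_state(); print(s["position"],s["tcp_rot"],s["ft_force"],s["torque"],s["opening"])
E
```

```text
[0.60760531 0.02728968 0.02363554] [-89.89725408   0.2326256  -81.00292555] [-1.25496261  7.91581425  6.00089564] [0.97218282 0.17720913 0.012252  ] 0.011249053582339411
```

Emit:
servo_tool(
  steps=[
    {"claw": 255,"delta_pos": [0.006,0,0],"spin": 0},
    {"claw": 255,"delta_pos": [0.012,0,0],"spin": 0},
    {"claw": 255,"delta_pos": [0.018,0,0],"spin": 0},
    {"claw": 255,"delta_pos": [0.024,0,0],"spin": 0},
    {"claw": 255,"delta_pos": [0.03,0,0],"spin": 0},
  ],
)

```text
t: 7.3
position: [0.6123, -0.0024, 0.0236]
tcp_rot: [-89.9, 0.2, -81.0]
ft_force: [-1.5, 8.1, 7.8]
opening: 0.0116
```

```bash
python3 - <<'E'
from h import *
s=get_state(); print(s["position"],s["tcp_rot"],s["ft_force"],s["torque"],s["opening"])
g=viewer.grab_frame("top"); crop(g,195,90,160,90,5,"topg.png")
E
```

```text
[ 0.61227073 -0.00235243  0.02363448] [-89.90947729   0.23560387 -81.00304235] [-1.53756266  8.07583821  7.7961767 ] [0.96145049 0.1739671  0.00299401] 0.011577279540462
```

View pics/topg.png

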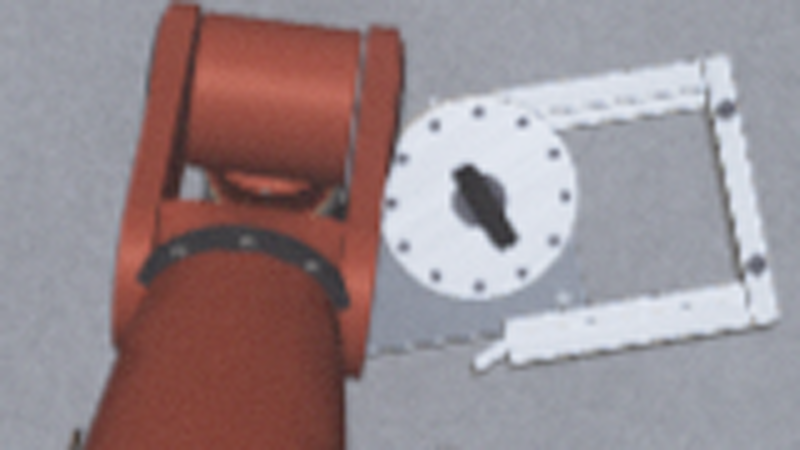

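Emit:
servo_tool(
  steps=[
    {"claw": 255,"delta_pos": [0.008,0,0],"spin": 0},
    {"claw": 255,"delta_pos": [0.016,0,0],"spin": 0},
    {"claw": 255,"delta_pos": [0.024,0,0],"spin": 0},
    {"claw": 255,"delta_pos": [0.032,0,0],"spin": 0},
    {"claw": 255,"delta_pos": [0.04,0,0],"spin": 0},
    {"claw": 255,"delta_pos": [0.048,0,0],"spin": 0},
    {"claw": 255,"delta_pos": [0.056,0,0],"spin": 0},
    {"claw": 255,"delta_pos": [0.064,0,0],"spin": 0},
    {"claw": 255,"delta_pos": [0.072,0,0],"spin": 0},
    {"claw": 255,"delta_pos": [0.078,0,0],"spin": 0},
  ],
)

```text
t: 8.35
position: [0.6245, -0.0795, 0.0236]
tcp_rot: [-89.9, 0.2, -81.0]
ft_force: [-1.9, 9.8, 8.9]
opening: 0.0114
```

Emit:
servo_tool(
  steps=[
    {"claw": 255,"delta_pos": [0.002,0,0],"spin": 0},
    {"claw": 255,"delta_pos": [0.004,0,0],"spin": 0},
    {"claw": 255,"delta_pos": [0.006,0,0],"spin": 0},
    {"claw": 255,"delta_pos": [0.008,0,0],"spin": 0},
  ],
)

```text
t: 8.75
position: [0.6257, -0.087, 0.0236]
tcp_rot: [-89.9, 0.2, -81.0]
ft_force: [-2.1, 8.8, 8.2]
opening: 0.0112
```

Emit:
servo_tool(
  steps=[
    {"claw": 255,"delta_pos": [0.001,0,0],"spin": 0},
    {"claw": 255,"delta_pos": [0.002,0,0],"spin": 0},
    {"claw": 255,"delta_pos": [0.003,0,0],"spin": 0},
    {"claw": 255,"delta_pos": [0.004,0,0],"spin": 0},
  ],
)

```text
t: 9.15
position: [0.6263, -0.0909, 0.0236]
tcp_rot: [-89.9, 0.3, -81.0]
ft_force: [-1.2, 9.4, 7.9]
opening: 0.0112
```

Emit:
servo_tool(
  steps=[
    {"claw": 255,"delta_pos": [0.001,0,0],"spin": 0},
    {"claw": 255,"delta_pos": [0.002,0,0],"spin": 0},
    {"claw": 255,"delta_pos": [0.003,0,0],"spin": 0},
    {"claw": 255,"delta_pos": [0.004,0,0],"spin": 0},
  ],
)

```text
t: 9.55
position: [0.6269, -0.0948, 0.0236]
tcp_rot: [-89.9, 0.3, -81.0]
ft_force: [-1.5, 8.7, 8.3]
opening: 0.0114
```

Emit:
servo_tool(
  steps=[
    {"claw": 255,"delta_pos": [0.001,0,0],"spin": 0},
    {"claw": 255,"delta_pos": [0.002,0,0],"spin": 0},
    {"claw": 255,"delta_pos": [0.003,0,0],"spin": 0},
  ],
)

```text
t: 9.85
position: [0.6271, -0.0961, 0.0237]
tcp_rot: [-90.0, 0.4, -81.0]
ft_force: [-2.8, 15.9, 10.5]
opening: 0.0114
```

Emit:
servo_tool(
  steps=[
    {"claw": 255,"delta_pos": [0.001,0,0],"spin": 0},
    {"claw": 255,"delta_pos": [0.002,0,0],"spin": 0},
    {"claw": 255,"delta_pos": [0.002,0,0],"spin": 0},
  ],
)

```text
t: 10.15
position: [0.6271, -0.0961, 0.0236]
tcp_rot: [-90.0, 0.6, -81.0]
ft_force: [-2.8, 18.6, 11.8]
opening: 0.0111
```

```bash
python3 - <<'E'
from h import *
s=get_state(); print(s["position"],s["tcp_rot"],s["ft_force"],s["torque"],s["opening"])
g=viewer.grab_frame("top"); crop(g,245,80,110,100,6,"toph.png")
g=viewer.grab_frame("side"); crop(g,250,140,125,95,6,"sideh.png")
E
```

```text
[ 0.62707616 -0.09614008  0.02364846] [-89.99878975   0.58582259 -81.01124595] [-2.84142483 18.6043866  11.75864771] [2.14020746 0.24379637 0.06482175] 0.011097996720941137
```

View pics/toph.png

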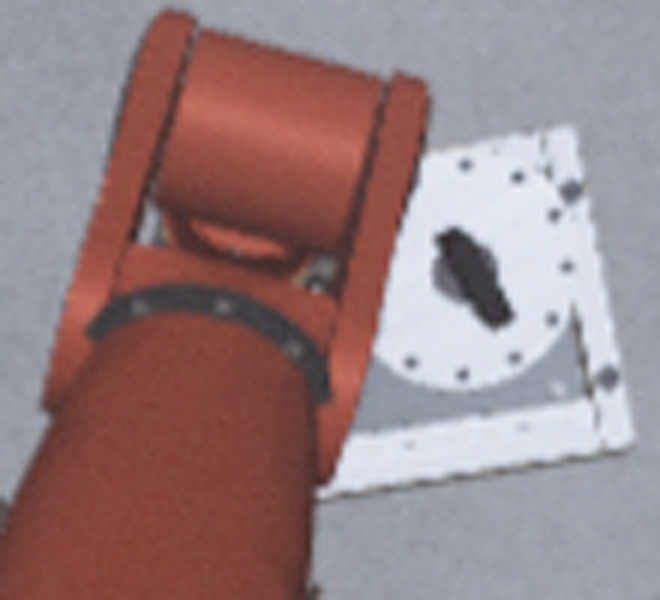

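View pics/sideh.png

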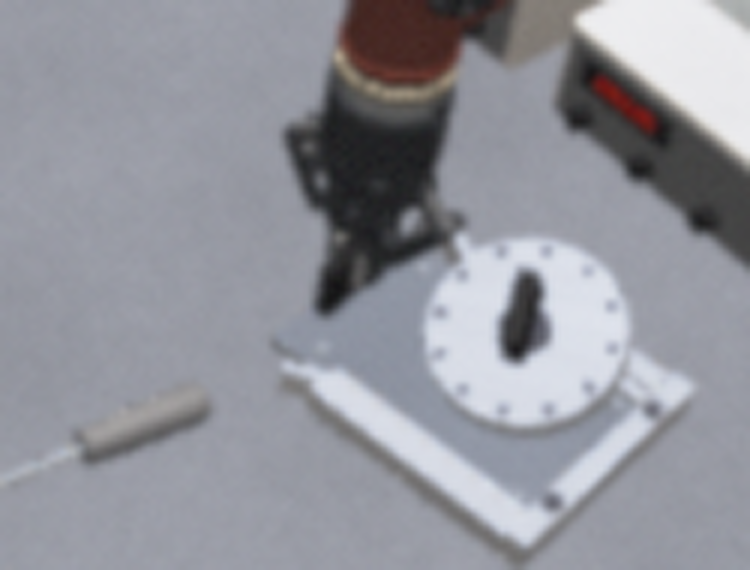

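Emit:
servo_tool(
  steps=[
    {"claw": 80,"delta_pos": [-0.002,0,0],"spin": 0},
    {"claw": 80,"delta_pos": [-0.002,0,0],"spin": 0},
    {"claw": 80,"delta_pos": [-0.002,0,0],"spin": 0},
    {"claw": 80,"delta_pos": [-0.002,0,0],"spin": 0},
    {"claw": 80,"delta_pos": [-0.002,-0.04,0],"spin": 0},
    {"claw": 80,"delta_pos": [-0.002,-0.09,0],"spin": 0},
    {"claw": 80,"delta_pos": [-0.002,-0.14,0],"spin": 0},
    {"claw": 80,"delta_pos": [-0.002,-0.17,0],"spin": 0},
    {"claw": 0,"delta_pos": [-0.002,-0.18,0],"spin": 0},
  ],
)

```text
t: 11.15
position: [0.6299, -0.1025, 0.208]
tcp_rot: [-89.5, -0.3, -81.0]
ft_force: [0.5, 0.7, 0.3]
opening: 0.0716
```

```bash
python3 - <<'E'
from h import *
s=get_state(); print(s["ft_force"],s["torque"],s["opening"])
to((.6366,-.2211,.2),-60)
g=viewer.grab_frame("wrist"); cv2.imwrite("pics/w5.png",g["img"])
E
```

```text
[0.52099384 0.69926657 0.29705347] [-0.02609443  0.01361975 -0.03154801] 0.07157778540439168
delta [ 0.1181  0.0085 -0.0119] spin -0.3668 pos [ 0.6299 -0.1025  0.208 ] rot [-89.51  -0.27 -81.01] t 11.15
```

View pics/w5.png

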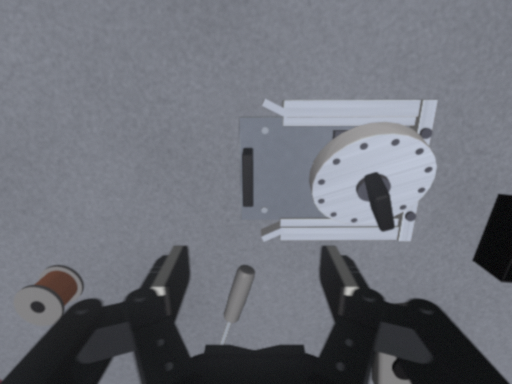

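The tray is home and flat between the rails: tab at (248,177), knob at (378,200), stop wall on the right at (420,170). The screwdriver hasn't moved. Moving over the knob.

Emit:
servo_tool(
  steps=[
    {"claw": 0,"delta_pos": [0.04,0.0,-0.004],"spin": -0.12},
    {"claw": 0,"delta_pos": [0.08,0.0,-0.008],"spin": -0.24},
    {"claw": 0,"delta_pos": [0.118,0.008,-0.012],"spin": -0.365},
    {"claw": 0,"delta_pos": [0.118,0.008,-0.012],"spin": -0.365},
    {"claw": 0,"delta_pos": [0.118,0.008,-0.012],"spin": -0.365},
  ],
)

```text
t: 11.7
position: [0.6317, -0.2197, 0.1907]
tcp_rot: [-90.2, 0.3, -60.2]
ft_force: [-0.3, 0.5, 0.5]
opening: 0.085
```

```bash
python3 - <<'E'
from h import *
s=get_state(); print(s["position"],s["tcp_rot"],s["qpos"].round(1),s["ft_force"],s["torque"],s["joint_efforts"].round(4))
w=viewer.grab_frame("wrist"); cv2.imwrite("pics/w6.png",w["img"]); crop(w,190,80,160,120,5,"w6c.png")
g=viewer.grab_frame("side"); crop(g,310,165,60,45,12,"sidek.png")
for th,z in [("tab",.052),("knob_grip",.1004),("dock",0),("bracket",.056)]:
    for r in spotter.pinpoint(th,w)[:2]: print(th,r["p"],r["uv"],onz(w,r["uv"],z).round(4))
for r in spotter.pinpoint("knob_grip",g)[:2]: print("side knob",r["p"],r["uv"],onz(g,r["uv"],.1004).round(4))
print(proj(w,(.6366,-.2211,.1004)))
E
```

```text
[ 0.63173478 -0.21972338  0.19073146] [-90.17380834   0.27520895 -60.24124745] [-25.2  19.8  87.8   0.   72.8  35. ] [-0.26243905  0.49521665  0.48818719] [-0.00473112 -0.0133115  -0.00903353] [-1.06910e+00 -4.43453e+01 -3.02281e+01 -1.01600e-01 -3.59000e-02
 -3.50000e-02]
tab 0.89 [140.5, 127.0] [ 0.6243 -0.097   0.052 ]
knob_grip 0.87 [258.3, 193.4] [ 0.6366 -0.2197  0.1004]
knob_grip 0.68 [258.9, 350.5] [ 0.4847 -0.3081  0.1004]
dock 0.19 [98.9, 262.7] [ 0.4148 -0.1016  0.    ]
bracket 0.94 [270.0, 160.9] [ 0.6582 -0.2208  0.056 ]
bracket 0.19 [136.1, 122.6] [ 0.6272 -0.093   0.056 ]
side knob 0.73 [332.9, 193.1] [ 0.6247 -0.2203  0.1004]
side knob 0.56 [143.3, 165.6] [0.1328 0.2768 0.1004]
[259.77601426 194.17727743]
```

View pics/w6.png

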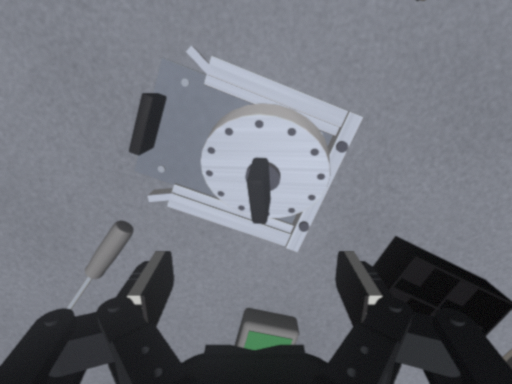

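View pics/w6c.png

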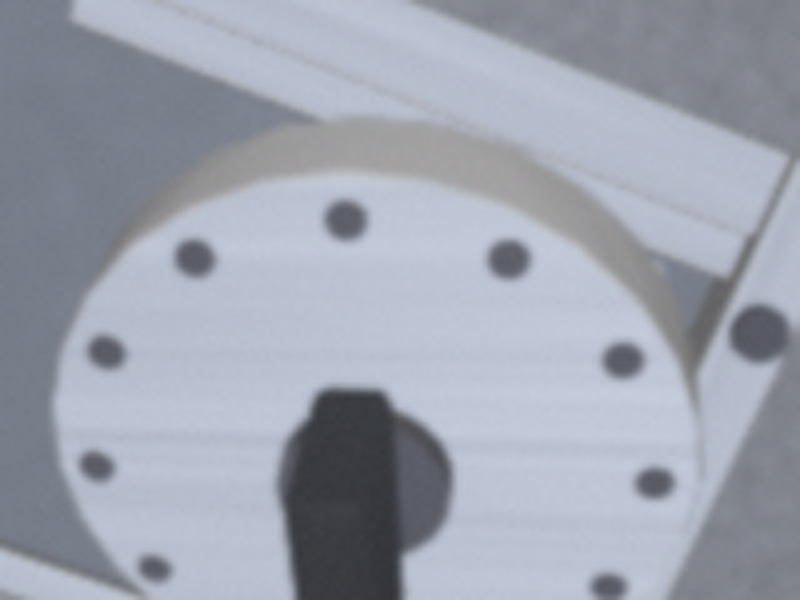

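View pics/sidek.png

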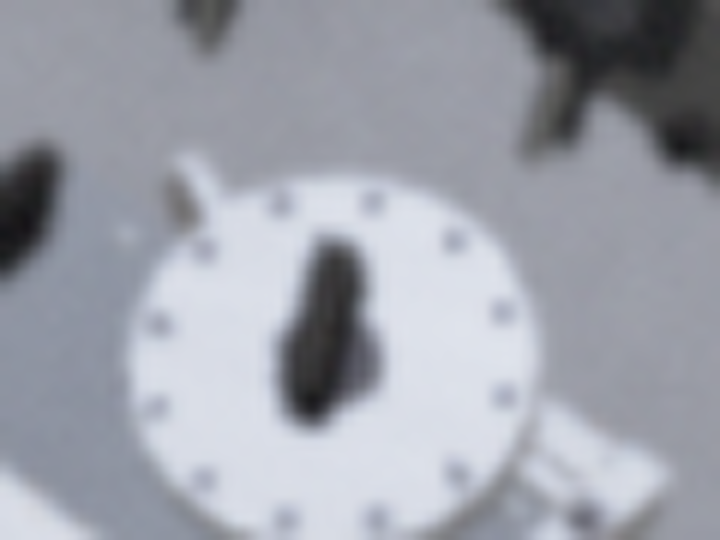

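```bash
cat >> h.py <<'E'
Rd=R.from_euler('z',9.0,degrees=True).as_matrix(); Od=np.array([.6437,-.2099,0])
ct,st=np.cos(np.radians(25)),np.sin(np.radians(25))
Rb=Rd@np.c_[[ct,0,st],[0,1,0],[-st,0,ct]]
Ob=Od+Rd@np.array([.012,-.010,.056])
def kp(th,x,y,z):
    c,s=np.cos(th),np.sin(th); return Ob+Rb@np.array([c*x-s*y,s*x+c*y,z])
E
python3 - <<'E'
from h import *
w=viewer.grab_frame("wrist")
print(kp(0,0,0,.049))
im=cv2.resize(w["img"][80:240,190:340],None,fx=4,fy=4,interpolation=cv2.INTER_CUBIC); ims=[]
for a in (18,23,28):
    j=im.copy(); th=np.radians(a)
    P=np.array([(proj(w,kp(th,x,y,.062))-[190,80]+.5)*4 for x,y in [(-.025,-.007),(.025,-.007),(.025,.007),(-.025,.007)]],int)
    cv2.polylines(j,[P],True,(0,255,255),1)
    C=np.array([(proj(w,Ob+Rb@[.06*np.cos(t),.06*np.sin(t),.022])-[190,80]+.5)*4 for t in np.linspace(0,6.28,60)],int)
    cv2.polylines(j,[C],True,(0,0,255),1)
    ims.append(j[200:,150:400])
cv2.imwrite("pics/fit.png",np.hstack(ims)); cv2.imwrite("pics/fitd.png",j)
E
```

```text
[ 0.63666326 -0.22113916  0.10040908]
```

View pics/fit.png

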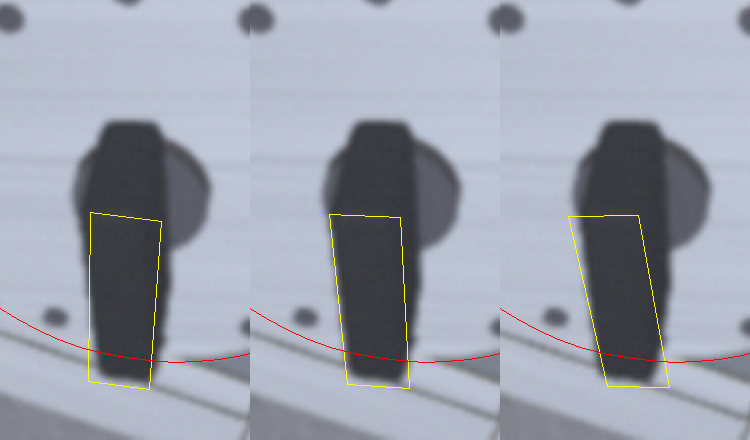

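View pics/fitd.png

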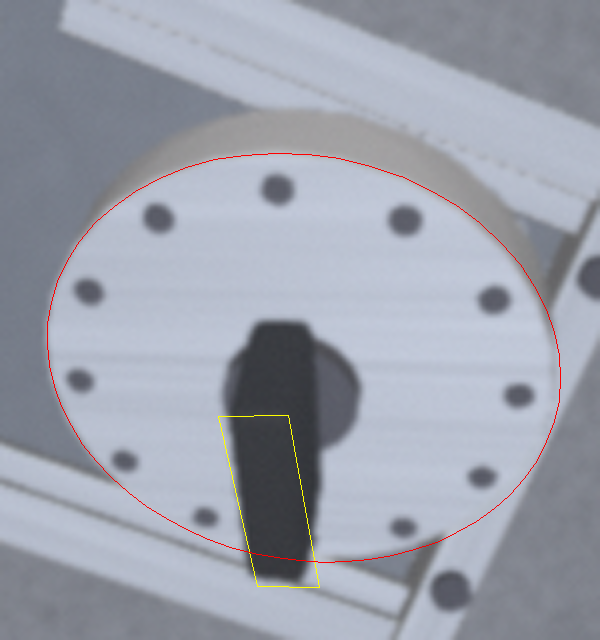

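```bash
python3 - <<'E'
from h import *
to((.6362,-.2207,.084),-57)
E
```

```text
delta [0.0032 0.1106 0.0008] spin -0.0521 pos [ 0.6339 -0.2183  0.1946] rot [-8.999e+01 -2.000e-02 -5.998e+01] t 12.1
```

Emit:
servo_tool(
  steps=[
    {"claw": 80,"delta_pos": [0.003,0.04,0.001],"spin": -0.052},
    {"claw": 80,"delta_pos": [0.003,0.08,0.001],"spin": -0.052},
    {"claw": 80,"delta_pos": [0.003,0.1,0.001],"spin": -0.052},
    {"claw": 80,"delta_pos": [0.003,0.11,0.001],"spin": -0.052},
    {"claw": 80,"delta_pos": [0.003,0.11,0.001],"spin": -0.052},
    {"claw": 80,"delta_pos": [0.003,0.11,0.001],"spin": -0.052},
  ],
  force=20,
)

```text
t: 12.7
position: [0.6372, -0.2217, 0.0859]
tcp_rot: [-89.9, -0.1, -57.1]
ft_force: [0.1, -0.1, 0.5]
opening: 0.0585
```

```bash
python3 - <<'E'
from h import *
s=get_state(); print(s["position"],s["tcp_rot"],s["qpos"].round(1),s["ft_force"],s["torque"],s["joint_efforts"].round(4))
w=viewer.grab_frame("wrist"); cv2.imwrite("pics/w7.png",w["img"])
s=get_state(); print(s["position"],s["tcp_rot"],s["qpos"].round(1),s["ft_force"],s["torque"],s["joint_efforts"].round(4))
E
```

```text
[ 0.63716939 -0.22165081  0.08590246] [-89.92072244  -0.12918694 -57.05350548] [-25.1  26.5  90.8  -0.   62.5  31.9] [ 0.05432577 -0.11352342  0.52002703] [-0.01836698  0.0259645   0.01198147] [ 3.39000e-02 -4.50198e+01 -2.61079e+01  3.00000e-04  4.64000e-02
  4.00000e-04]
[ 0.63762455 -0.22190886  0.08663538] [-89.88136119  -0.19364929 -57.05620968] [-25.1  26.5  90.8  -0.   62.5  31.9] [ 0.31042447 -0.34240352  0.76133276] [0.0009642  0.00418615 0.02350874] [ 3.68000e-02 -4.53033e+01 -2.63750e+01  1.00000e-03  3.01000e-02
  3.00000e-04]
```

View pics/w7.png

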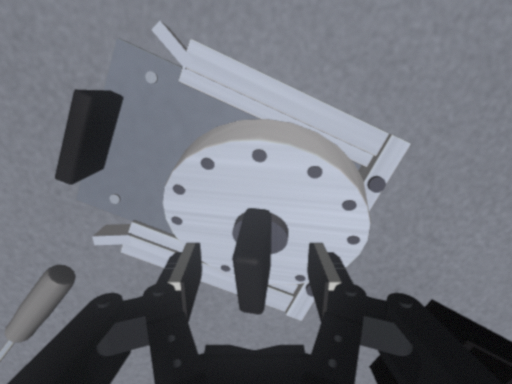

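The knob bar (centre about (253,260)) is midway between the pads at (200,280) and (312,280), so I'm closing gently.

Emit:
servo_tool(
  steps=[
    {"claw": 255,"delta_pos": [0,0,0],"spin": 0},
    {"claw": 255,"delta_pos": [0,0,0],"spin": 0},
    {"claw": 255,"delta_pos": [0,0,0],"spin": 0},
    {"claw": 255,"delta_pos": [0,0,0],"spin": 0},
    {"claw": 255,"delta_pos": [0,0,0],"spin": 0},
    {"claw": 255,"delta_pos": [0,0,0],"spin": 0},
    {"claw": 255,"delta_pos": [0,0,0],"spin": 0},
  ],
  force=20,
)

```text
t: 13.45
position: [0.6366, -0.2215, 0.0856]
tcp_rot: [-90.0, -0.1, -57.1]
ft_force: [-1.6, 2.2, 5.5]
opening: 0.0179
```

```bash
cat >> h.py <<'E'
ax=Rb[:,2]; KG=Ob+.049*ax
def st_(n=0):
    L=[]
    for i in range(n+1):
        if i: viewer.grab_frame("wrist")
        s=get_state(); L.append(np.r_[s["torque"],s["ft_force"],s["joint_efforts"][5],s["torque"]@ax])
    m=np.mean(L,0); print("t",s["t"],"pos",s["position"].round(4),"rot",s["tcp_rot"].round(2),"tau",m[:3].round(3),"F",m[3:6].round(2),"j6 %.4f"%m[6],"axis %.3f"%m[7],"op",round(s["opening"],4),"qvel6",s["qvel"][5].round(2))
E
python3 - <<'E'
from h import *
st_(2)
E
```

```text
t 13.55 pos [ 0.6366 -0.2215  0.0856] rot [-8.996e+01 -8.000e-02 -5.706e+01] tau [-0.111  0.066  0.003] F [-1.65  2.08  5.71] j6 -0.0039 axis 0.044 op 0.0179 qvel6 -0.02
```

Emit:
servo_tool(
  steps=[
    {"claw": 255,"delta_pos": [0,0,0],"spin": -0.04},
    {"claw": 255,"delta_pos": [0,0,0],"spin": -0.08},
    {"claw": 255,"delta_pos": [0,0,0],"spin": -0.12},
    {"claw": 255,"delta_pos": [0,0,0],"spin": -0.16},
    {"claw": 255,"delta_pos": [0,0,0],"spin": -0.2},
  ],
)

```text
t: 14.05
position: [0.637, -0.2237, 0.0869]
tcp_rot: [-90.1, -0.3, -45.6]
ft_force: [-4.2, -1.4, 8.1]
opening: 0.0182
```

```bash
python3 - <<'E'
from h import *
st_(0);st_(2)
E
```

```text
t 14.05 pos [ 0.637  -0.2237  0.0869] rot [-90.09  -0.31 -45.6 ] tau [-1.537  0.208 -0.798] F [-4.21 -1.41  8.1 ] j6 -0.4839 axis -0.096 op 0.0182 qvel6 -22.36
t 14.15 pos [ 0.6371 -0.224   0.0871] rot [-90.1   -0.35 -45.66] tau [-1.467  0.201 -0.704] F [-4.33 -1.2   8.3 ] j6 -0.6732 axis -0.039 op 0.0176 qvel6 1.08
```

Emit:
servo_tool(
  steps=[
    {"claw": 255,"delta_pos": [0,0,0],"spin": 0.04},
    {"claw": 255,"delta_pos": [0,0,0],"spin": 0.08},
    {"claw": 255,"delta_pos": [0,0,0],"spin": 0.12},
    {"claw": 255,"delta_pos": [0,0,0],"spin": 0.16},
    {"claw": 255,"delta_pos": [0,0,0],"spin": 0.2},
  ],
)

```text
t: 14.65
position: [0.6363, -0.2216, 0.0857]
tcp_rot: [-90.0, -0.1, -57.1]
ft_force: [-3.2, 1.8, 6.4]
opening: 0.018
```

```bash
python3 - <<'E'
from h import *
st_(0);st_(2)
E
```

```text
t 14.65 pos [ 0.6363 -0.2216  0.0857] rot [-8.998e+01 -5.000e-02 -5.714e+01] tau [0.056 0.071 0.09 ] F [-3.23  1.77  6.42] j6 -0.1377 axis 0.053 op 0.018 qvel6 22.45
t 14.75 pos [ 0.6364 -0.2215  0.0856] rot [-8.997e+01 -6.000e-02 -5.710e+01] tau [-0.033  0.091  0.02 ] F [-2.35  1.34  6.47] j6 0.0183 axis 0.026 op 0.0174 qvel6 -1.12
```

Emit:
servo_tool(
  steps=[
    {"claw": 255,"delta_pos": [0,0,0],"spin": 0.05},
    {"claw": 255,"delta_pos": [0,0,0],"spin": 0.1},
    {"claw": 255,"delta_pos": [0,0,0],"spin": 0.15},
    {"claw": 255,"delta_pos": [0,0,0],"spin": 0.2},
    {"claw": 255,"delta_pos": [0,0,0],"spin": 0.25},
    {"claw": 255,"delta_pos": [0,0,0],"spin": 0.3},
    {"claw": 255,"delta_pos": [0,0,0],"spin": 0.35},
    {"claw": 255,"delta_pos": [0,0,0],"spin": 0.4},
  ],
)

```text
t: 15.55
position: [0.6362, -0.2212, 0.0853]
tcp_rot: [-90.0, -0.0, -80.1]
ft_force: [-2.1, 1.3, 4.9]
opening: 0.0137
```

```bash
python3 - <<'E'
from h import *
st_(0);st_(2)
w=viewer.grab_frame("wrist"); cv2.imwrite("pics/w8.png",w["img"])
print(w["origin"],w["orientation"])
E
```

```text
t 15.55 pos [ 0.6362 -0.2212  0.0853] rot [-8.998e+01 -1.000e-02 -8.008e+01] tau [0.069 0.117 0.111] F [-2.08  1.28  4.86] j6 -0.2303 axis 0.064 op 0.0137 qvel6 28.17
t 15.65 pos [ 0.6362 -0.2212  0.0853] rot [-89.98   0.   -80.04] tau [ 0.102  0.19  -0.005] F [-2.28  1.39  5.36] j6 -0.0169 axis -0.060 op 0.0137 qvel6 -1.15
[ 0.71944961 -0.20599768  0.22668774] [ 1.60891943e+02  5.26722989e-02 -8.00773518e+01]
```

View pics/w8.png

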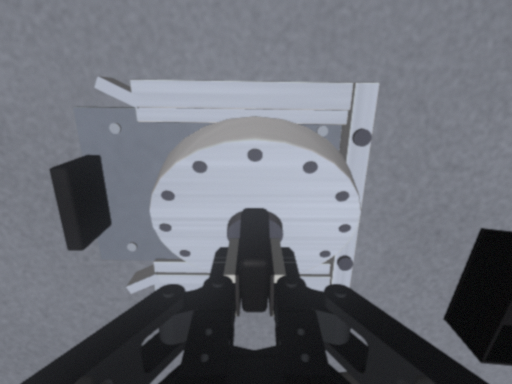

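Emit:
servo_tool(
  steps=[
    {"claw": 255,"delta_pos": [0.0015,0,0],"spin": 0},
    {"claw": 255,"delta_pos": [0.0015,0,0],"spin": 0},
  ],
)

```text
t: 15.9
position: [0.6362, -0.2213, 0.0853]
tcp_rot: [-90.0, 0.2, -80.0]
ft_force: [-2.2, 4.8, 6.4]
opening: 0.0138
```

```bash
python3 - <<'E'
from h import *
st_(2)
E
```

```text
t 16.0 pos [ 0.6362 -0.2213  0.0853] rot [-90.01   0.16 -80.  ] tau [ 0.524  0.332 -0.057] F [-2.49  4.48  6.8 ] j6 -0.0637 axis -0.292 op 0.0141 qvel6 -0.09
```

Emit:
servo_tool(
  steps=[
    {"claw": 255,"delta_pos": [-0.003,0,0],"spin": 0},
    {"claw": 255,"delta_pos": [-0.003,0,0],"spin": 0},
  ],
)

```text
t: 16.2
position: [0.6362, -0.2211, 0.0853]
tcp_rot: [-89.9, -0.2, -80.0]
ft_force: [-2.0, -3.5, 4.8]
opening: 0.0136
```

```bash
python3 - <<'E'
from h import *
st_(2)
E
```

```text
t 16.3 pos [ 0.6363 -0.2211  0.0853] rot [-89.94  -0.13 -79.98] tau [-0.523  0.164 -0.033] F [-1.88 -3.03  5.62] j6 0.0139 axis 0.177 op 0.0135 qvel6 -0.09
```

```bash
cat > rd.py <<'E'
from h import *
import sys,json
s=get_state(); d=dict(s=float(sys.argv[1]),t=s["t"],pos=s["position"].tolist(),yaw=float(s["tcp_rot"][2]),tau=s["torque"].tolist(),F=s["ft_force"].tolist(),v=float(s["qvel"][5]),j6=float(s["joint_efforts"][5]))
open("log.jsonl","a").write(json.dumps(d)+"\n")
h=.145;F=s["ft_force"];print("%.2f yaw %.2f F"%(s["t"],d["yaw"]),F.round(1),"tau",s["torque"].round(3),"axis %.3f"%(s["torque"]@ax+h*(.417*F[1]-.066*F[0])),"v %.1f j6 %.3f"%(d["v"],d["j6"]))
E
```

Emit:
servo_tool(
  steps=[
    {"claw": 255,"delta_pos": [0.001,-0.001,-0.0015],"spin": 0.05},
    {"claw": 255,"delta_pos": [0.001,-0.001,-0.0015],"spin": 0.1},
    {"claw": 255,"delta_pos": [0.001,-0.001,-0.0015],"spin": 0.15},
  ],
)

```text
t: 16.6
position: [0.6347, -0.2198, 0.0852]
tcp_rot: [-90.0, 0.2, -88.6]
ft_force: [0.4, 0.0, 5.0]
opening: 0.0141
```

```bash
python3 rd.py -1
```

```text
16.60 yaw -88.63 F [0.4 0.  5. ] tau [ 1.04  -0.128  0.653] axis 0.163 v 28.3 j6 0.313
```

Emit:
servo_tool(
  steps=[
    {"claw": 255,"delta_pos": [0,0,0],"spin": 0.05},
    {"claw": 255,"delta_pos": [0,0,0],"spin": 0.1},
    {"claw": 255,"delta_pos": [0,0,0],"spin": 0.15},
  ],
)

```text
t: 16.9
position: [0.6335, -0.2189, 0.0856]
tcp_rot: [-90.2, 0.3, -97.2]
ft_force: [-3.8, 1.2, 7.4]
opening: 0.0138
```

```bash
python3 rd.py -1
```

```text
16.90 yaw -97.17 F [-3.8  1.2  7.4] tau [1.917 0.412 0.951] axis 0.142 v 28.4 j6 0.657
```

Emit:
servo_tool(
  steps=[
    {"claw": 255,"delta_pos": [0,0,0],"spin": 0.05},
    {"claw": 255,"delta_pos": [0,0,0],"spin": 0.1},
    {"claw": 255,"delta_pos": [0,0,0],"spin": 0.15},
  ],
)

```text
t: 17.2
position: [0.6335, -0.2183, 0.0861]
tcp_rot: [-90.3, 0.4, -105.7]
ft_force: [-4.2, -0.8, 11.0]
opening: 0.0141
```

```bash
python3 rd.py -1
```

```text
17.20 yaw -105.70 F [-4.2 -0.8 11. ] tau [3.495 0.467 1.735] axis 0.073 v 28.0 j6 1.440
```

Emit:
servo_tool(
  steps=[
    {"claw": 255,"delta_pos": [0,0,0],"spin": -0.05},
    {"claw": 255,"delta_pos": [0,0,0],"spin": -0.1},
    {"claw": 255,"delta_pos": [0,0,0],"spin": -0.15},
  ],
)

```text
t: 17.5
position: [0.6338, -0.2187, 0.0861]
tcp_rot: [-90.2, 0.4, -97.0]
ft_force: [-4.3, 0.6, 9.2]
opening: 0.0137
```

```bash
python3 rd.py 1
```

```text
17.50 yaw -97.01 F [-4.3  0.6  9.2] tau [2.    0.349 0.66 ] axis -0.182 v -27.9 j6 1.037
```

Emit:
servo_tool(
  steps=[
    {"claw": 255,"delta_pos": [0,0,0],"spin": -0.05},
    {"claw": 255,"delta_pos": [0,0,0],"spin": -0.1},
    {"claw": 255,"delta_pos": [0,0,0],"spin": -0.15},
  ],
)

```text
t: 17.8
position: [0.6337, -0.2193, 0.0855]
tcp_rot: [-90.1, 0.3, -88.5]
ft_force: [-4.5, 2.0, 7.7]
opening: 0.0135
```

```bash
python3 rd.py 1
```

```text
17.80 yaw -88.49 F [-4.5  2.   7.7] tau [0.874 0.384 0.098] axis -0.140 v -28.0 j6 0.461
```

Emit:
servo_tool(
  steps=[
    {"claw": 255,"delta_pos": [0,0,0],"spin": -0.05},
    {"claw": 255,"delta_pos": [0,0,0],"spin": -0.1},
    {"claw": 255,"delta_pos": [0,0,0],"spin": -0.15},
  ],
)

```text
t: 18.1
position: [0.6347, -0.2203, 0.0851]
tcp_rot: [-89.9, 0.1, -79.9]
ft_force: [-0.4, -0.5, 2.5]
opening: 0.0135
```

```bash
python3 rd.py 1
```

```text
18.10 yaw -79.93 F [-0.4 -0.5  2.5] tau [-0.335 -0.138 -0.268] axis -0.120 v -28.3 j6 0.064
```

Emit:
servo_tool(
  steps=[
    {"claw": 255,"delta_pos": [0,0,0],"spin": -0.05},
    {"claw": 255,"delta_pos": [0,0,0],"spin": -0.1},
    {"claw": 255,"delta_pos": [0,0,0],"spin": -0.15},
  ],
)

```text
t: 18.4
position: [0.6352, -0.2219, 0.086]
tcp_rot: [-89.9, -0.1, -71.4]
ft_force: [-2.6, -1.9, 5.7]
opening: 0.0138
```

```bash
python3 rd.py 1
```

```text
18.40 yaw -71.37 F [-2.6 -1.9  5.7] tau [-1.481  0.03  -0.726] axis -0.135 v -28.1 j6 -0.361
```

Emit:
servo_tool(
  steps=[
    {"claw": 190,"delta_pos": [0,0,0],"spin": 0},
    {"claw": 190,"delta_pos": [0,0,0],"spin": 0},
    {"claw": 190,"delta_pos": [0,0,0],"spin": 0},
  ],
)

```text
t: 18.7
position: [0.6337, -0.2204, 0.0841]
tcp_rot: [-90.1, 0.1, -71.4]
ft_force: [0.1, 0.1, -0.4]
opening: 0.022
```

```bash
python3 rd.py 0; python3 - <<'E'
from h import *
to((.6335,-.2212,.089))
g=viewer.grab_frame("side"); crop(g,290,150,85,85,7,"side9.png")
E
```

```text
18.70 yaw -71.42 F [ 0.1  0.1 -0.4] tau [0.011 0.004 0.044] axis 0.042 v -0.0 j6 0.002
delta [ 0.0007 -0.0049 -0.0004] spin 0.0000 pos [ 0.6337 -0.2204  0.0841] rot [-90.07   0.11 -71.42] t 18.7
```

View pics/side9.png

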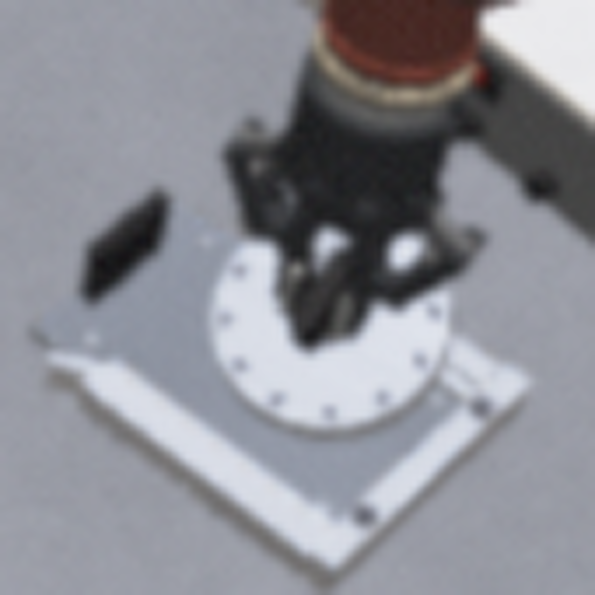

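Emit:
servo_tool(
  steps=[
    {"claw": 188,"delta_pos": [0.0007,-0.005,0],"spin": -0.06},
    {"claw": 188,"delta_pos": [0.0007,-0.005,0],"spin": -0.12},
    {"claw": 188,"delta_pos": [0.0007,-0.005,0],"spin": -0.2},
    {"claw": 188,"delta_pos": [0.0007,-0.005,0],"spin": -0.28},
    {"claw": 188,"delta_pos": [0.0007,-0.005,0],"spin": -0.36},
    {"claw": 188,"delta_pos": [0.0007,-0.005,0],"spin": -0.44},
  ],
)

```text
t: 19.35
position: [0.6346, -0.2209, 0.0898]
tcp_rot: [-89.9, 0.1, -46.0]
ft_force: [0.3, 1.5, 0.8]
opening: 0.0225
```

```bash
python3 rd.py 1
```

```text
19.35 yaw -46.05 F [0.3 1.5 0.8] tau [ 0.133 -0.071 -0.159] axis -0.109 v -45.4 j6 0.384
```

Emit:
servo_tool(
  steps=[
    {"claw": 186,"delta_pos": [0,0,0],"spin": -0.06},
    {"claw": 186,"delta_pos": [0,0,0],"spin": -0.12},
    {"claw": 186,"delta_pos": [0,0,0],"spin": -0.18},
    {"claw": 186,"delta_pos": [0,0,0],"spin": -0.24},
  ],
)

```text
t: 19.75
position: [0.6346, -0.2211, 0.09]
tcp_rot: [-90.0, 0.1, -32.3]
ft_force: [-0.7, 1.4, 1.8]
opening: 0.0234
```

```bash
python3 rd.py 1
```

```text
19.75 yaw -32.33 F [-0.7  1.4  1.8] tau [ 0.099 -0.043 -0.069] axis -0.009 v -34.0 j6 0.299
```

Emit:
servo_tool(
  steps=[
    {"claw": 183,"delta_pos": [0,0,0],"spin": -0.06},
    {"claw": 183,"delta_pos": [0,0,0],"spin": -0.12},
    {"claw": 183,"delta_pos": [0,0,0],"spin": -0.18},
    {"claw": 183,"delta_pos": [0,0,0],"spin": -0.24},
  ],
)

```text
t: 20.15
position: [0.6346, -0.2215, 0.0901]
tcp_rot: [-90.0, 0.0, -18.6]
ft_force: [-0.1, -0.3, 1.5]
opening: 0.0241
```

```bash
python3 rd.py 1; python3 - <<'E'
from h import *
w=viewer.grab_frame("wrist"); cv2.imwrite("pics/w10.png",w["img"])
E
```

```text
20.15 yaw -18.57 F [-0.1 -0.3  1.5] tau [ 0.035 -0.11  -0.088] axis -0.106 v -34.0 j6 0.320
```

View pics/w10.png

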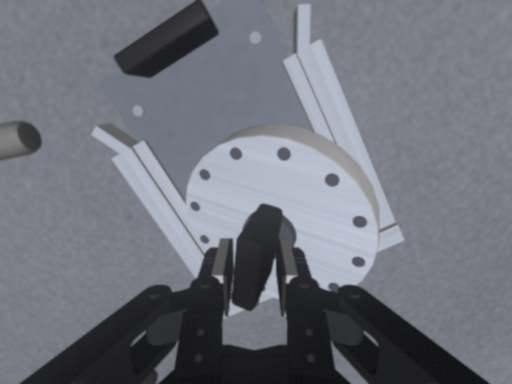

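Wrist view: the bar at (258,255) follows between the loosely closed pads at (225,275) and (288,275). The tray is still seated. I'm continuing round and reading the moment as it goes.

Emit:
servo_tool(
  steps=[
    {"claw": 181,"delta_pos": [0,0,0],"spin": -0.06},
    {"claw": 181,"delta_pos": [0,0,0],"spin": -0.12},
    {"claw": 181,"delta_pos": [0,0,0],"spin": -0.18},
    {"claw": 181,"delta_pos": [0,0,0],"spin": -0.24},
  ],
)

```text
t: 20.6
position: [0.6349, -0.2218, 0.0903]
tcp_rot: [-90.0, -0.0, -4.9]
ft_force: [-0.4, -0.0, 0.7]
opening: 0.0249
```

```bash
python3 rd.py 1
```

```text
20.60 yaw -4.87 F [-0.4 -0.   0.7] tau [-0.116 -0.036  0.004] axis 0.057 v -34.0 j6 0.328
```

Emit:
servo_tool(
  steps=[
    {"claw": 180,"delta_pos": [0,0,0],"spin": -0.06},
    {"claw": 180,"delta_pos": [0,0,0],"spin": -0.12},
    {"claw": 180,"delta_pos": [0,0,0],"spin": -0.18},
    {"claw": 180,"delta_pos": [0,0,0],"spin": -0.24},
  ],
)

```text
t: 21.0
position: [0.635, -0.2218, 0.0904]
tcp_rot: [-90.0, -0.1, 8.9]
ft_force: [1.4, 0.4, 2.2]
opening: 0.0254
```

```bash
python3 rd.py 1
```

```text
21.00 yaw 8.87 F [1.4 0.4 2.2] tau [-0.023 -0.085 -0.07 ] axis -0.039 v -34.0 j6 0.323
```

Emit:
servo_tool(
  steps=[
    {"claw": 180,"delta_pos": [0,0,0],"spin": -0.06},
    {"claw": 180,"delta_pos": [0,0,0],"spin": -0.12},
    {"claw": 180,"delta_pos": [0,0,0],"spin": -0.18},
    {"claw": 180,"delta_pos": [0,0,0],"spin": -0.24},
  ],
)

```text
t: 21.4
position: [0.6351, -0.2217, 0.0905]
tcp_rot: [-90.0, -0.1, 22.6]
ft_force: [-0.2, 0.6, 1.6]
opening: 0.0249
```

```bash
python3 rd.py 1
```

```text
21.40 yaw 22.62 F [-0.2  0.6  1.6] tau [-0.019 -0.12  -0.049] axis 0.010 v -34.0 j6 0.318
```

Emit:
servo_tool(
  steps=[
    {"claw": 180,"delta_pos": [0,0,0],"spin": -0.06},
    {"claw": 180,"delta_pos": [0,0,0],"spin": -0.12},
    {"claw": 180,"delta_pos": [0,0,0],"spin": -0.18},
    {"claw": 180,"delta_pos": [0,0,0],"spin": -0.24},
  ],
)

```text
t: 21.8
position: [0.635, -0.2217, 0.0906]
tcp_rot: [-90.0, -0.0, 36.4]
ft_force: [0.3, 0.3, 0.7]
opening: 0.0254
```

```bash
python3 rd.py 1
```

```text
21.80 yaw 36.37 F [0.3 0.3 0.7] tau [-0.015 -0.088 -0.083] axis -0.050 v -34.0 j6 0.308
```

Emit:
servo_tool(
  steps=[
    {"claw": 181,"delta_pos": [0,0,0],"spin": -0.06},
    {"claw": 181,"delta_pos": [0,0,0],"spin": -0.12},
    {"claw": 181,"delta_pos": [0,0,0],"spin": -0.18},
    {"claw": 181,"delta_pos": [0,0,0],"spin": -0.24},
  ],
)

```text
t: 22.2
position: [0.6349, -0.2217, 0.0905]
tcp_rot: [-90.0, -0.0, 50.1]
ft_force: [0.3, 0.3, 1.1]
opening: 0.025
```

```bash
python3 rd.py 1
```

```text
22.20 yaw 50.12 F [0.3 0.3 1.1] tau [ 0.037 -0.088 -0.148] axis -0.129 v -34.0 j6 0.297
```

Emit:
servo_tool(
  steps=[
    {"claw": 183,"delta_pos": [0,0,0],"spin": -0.06},
    {"claw": 183,"delta_pos": [0,0,0],"spin": -0.12},
    {"claw": 183,"delta_pos": [0,0,0],"spin": -0.18},
    {"claw": 183,"delta_pos": [0,0,0],"spin": -0.24},
  ],
)

```text
t: 22.6
position: [0.6349, -0.2216, 0.0905]
tcp_rot: [-90.0, -0.0, 63.9]
ft_force: [-1.3, 1.1, 1.5]
opening: 0.0244
```

```bash
python3 rd.py 1;  python3 - <<'E'
from h import *
w=viewer.grab_frame("wrist"); cv2.imwrite("pics/w11.png",w["img"])
E
```

```text
22.60 yaw 63.86 F [-1.3  1.1  1.5] tau [-0.026 -0.043 -0.07 ] axis 0.029 v -34.1 j6 0.286
```

View pics/w11.png

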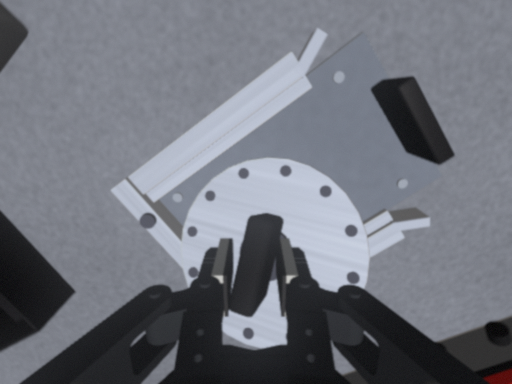

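Emit:
servo_tool(
  steps=[
    {"claw": 184,"delta_pos": [0,0,0],"spin": -0.06},
    {"claw": 184,"delta_pos": [0,0,0],"spin": -0.12},
    {"claw": 184,"delta_pos": [0,0,0],"spin": -0.18},
    {"claw": 184,"delta_pos": [0,0,0],"spin": -0.24},
  ],
)

```text
t: 23.05
position: [0.6349, -0.2216, 0.0904]
tcp_rot: [-90.0, -0.0, 77.6]
ft_force: [-0.3, -0.8, 1.8]
opening: 0.0239
```

```bash
python3 rd.py 1
```

```text
23.05 yaw 77.57 F [-0.3 -0.8  1.8] tau [ 0.005 -0.112 -0.148] axis -0.173 v -34.0 j6 0.275
```

Emit:
servo_tool(
  steps=[
    {"claw": 185,"delta_pos": [0,0,0],"spin": -0.06},
    {"claw": 185,"delta_pos": [0,0,0],"spin": -0.12},
    {"claw": 185,"delta_pos": [0,0,0],"spin": -0.18},
    {"claw": 185,"delta_pos": [0,0,0],"spin": -0.24},
  ],
)

```text
t: 23.45
position: [0.6349, -0.2215, 0.0903]
tcp_rot: [-90.0, -0.0, 91.3]
ft_force: [0.4, 0.2, 1.2]
opening: 0.0236
```

```bash
python3 rd.py 1
```

```text
23.45 yaw 91.31 F [0.4 0.2 1.2] tau [ 0.048 -0.161 -0.122] axis -0.111 v -33.9 j6 0.265
```

Emit:
servo_tool(
  steps=[
    {"claw": 186,"delta_pos": [0,0,0],"spin": -0.06},
    {"claw": 186,"delta_pos": [0,0,0],"spin": -0.12},
    {"claw": 186,"delta_pos": [0,0,0],"spin": -0.18},
    {"claw": 186,"delta_pos": [0,0,0],"spin": -0.24},
  ],
)

```text
t: 23.85
position: [0.6349, -0.2212, 0.0902]
tcp_rot: [-90.1, -0.1, 105.1]
ft_force: [1.1, 1.0, -0.7]
opening: 0.023
```

```bash
python3 rd.py 1;  python3 - <<'E'
from h import *
print(get_state()["qpos"].round(1))
w=viewer.grab_frame("wrist"); cv2.imwrite("pics/w12.png",w["img"])
j=cv2.resize(w["img"][180:340,170:340],None,fx=2.4,fy=2.4); ims=[]
for a in (125,135,145,155,165):
    im=w["img"].copy(); th=np.radians(a)
    P=np.array([proj(w,kp(th,x,y,.062)) for x,y in [(-.025,-.007),(.025,-.007),(.025,.007),(-.025,.007)]])
    k=cv2.resize(im[180:340,190:320],None,fx=2.4,fy=2.4); cv2.polylines(k,[((P-[190,180]+.5)*2.4).astype(int)],True,(0,255,255),1); ims.append(k[:,:156*2][:, :])
cv2.imwrite("pics/fit12.png",cv2.resize(np.hstack(ims),None,fx=.51,fy=.51,interpolation=cv2.INTER_AREA))
E
```

```text
23.85 yaw 105.06 F [ 1.1  1.  -0.7] tau [ 0.214 -0.199 -0.125] axis -0.139 v -34.0 j6 0.254
[-2.520e+01  2.610e+01  9.100e+01  1.000e-01  6.300e+01 -1.303e+02]
```

View pics/fit12.png

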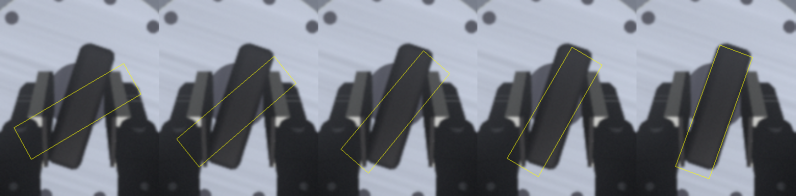

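View pics/w12.png

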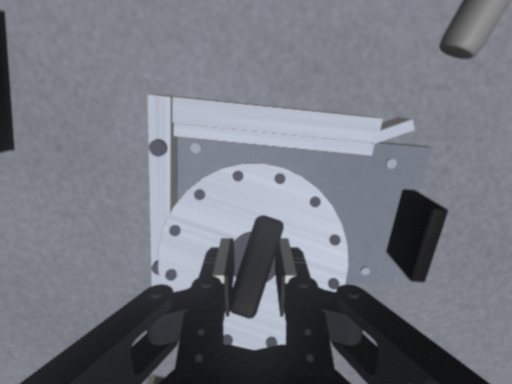

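Emit:
servo_tool(
  steps=[
    {"claw": 186,"delta_pos": [0,0,0],"spin": 0.06},
    {"claw": 186,"delta_pos": [0,0,0],"spin": 0.12},
    {"claw": 186,"delta_pos": [0,0,0],"spin": 0.18},
    {"claw": 186,"delta_pos": [0,0,0],"spin": 0.24},
  ],
)

```text
t: 24.3
position: [0.6343, -0.2215, 0.0898]
tcp_rot: [-89.9, -0.0, 91.0]
ft_force: [-0.0, -0.3, 0.5]
opening: 0.0234
```

```bash
python3 rd.py 0
```

```text
24.30 yaw 91.04 F [-0.  -0.3  0.5] tau [ 0.056 -0.015 -0.036] axis -0.071 v 34.2 j6 -0.395
```

Emit:
servo_tool(
  steps=[
    {"claw": 186,"delta_pos": [0,0,0],"spin": -0.06},
    {"claw": 186,"delta_pos": [0,0,0],"spin": -0.12},
    {"claw": 186,"delta_pos": [0,0,0],"spin": -0.18},
  ],
)

```text
t: 24.6
position: [0.6343, -0.2215, 0.0898]
tcp_rot: [-90.0, -0.0, 101.6]
ft_force: [-0.0, 0.5, -0.3]
opening: 0.0232
```

```bash
python3 rd.py 0
```

```text
24.60 yaw 101.64 F [-0.   0.5 -0.3] tau [ 0.042 -0.062 -0.   ] axis 0.019 v -34.0 j6 0.393
```

Emit:
servo_tool(
  steps=[
    {"claw": 186,"delta_pos": [0,0,0],"spin": 0.06},
    {"claw": 186,"delta_pos": [0,0,0],"spin": 0.12},
    {"claw": 186,"delta_pos": [0,0,0],"spin": 0.18},
  ],
)

```text
t: 24.9
position: [0.6343, -0.2215, 0.0898]
tcp_rot: [-89.9, -0.0, 91.0]
ft_force: [-0.6, 0.1, 0.4]
opening: 0.0236
```

```bash
python3 rd.py 0
```

```text
24.90 yaw 91.04 F [-0.6  0.1  0.4] tau [ 0.023 -0.013 -0.002] axis -0.002 v 34.1 j6 -0.396
```

Emit:
servo_tool(
  steps=[
    {"claw": 186,"delta_pos": [0,0,0],"spin": 0.06},
    {"claw": 186,"delta_pos": [0,0,0],"spin": 0.12},
    {"claw": 186,"delta_pos": [0,0,0],"spin": 0.18},
    {"claw": 186,"delta_pos": [0,0,0],"spin": 0.24},
  ],
)

```text
t: 25.3
position: [0.6342, -0.2215, 0.0898]
tcp_rot: [-89.9, -0.0, 77.3]
ft_force: [-0.7, -0.4, -0.0]
opening: 0.0231
```

```bash
python3 rd.py -1
```

```text
25.30 yaw 77.29 F [-0.7 -0.4 -0. ] tau [-0.032  0.046 -0.023] axis -0.025 v 34.0 j6 -0.395
```

Emit:
servo_tool(
  steps=[
    {"claw": 185,"delta_pos": [0,0,0],"spin": 0.06},
    {"claw": 185,"delta_pos": [0,0,0],"spin": 0.12},
    {"claw": 185,"delta_pos": [0,0,0],"spin": 0.18},
    {"claw": 185,"delta_pos": [0,0,0],"spin": 0.24},
  ],
)

```text
t: 25.7
position: [0.6336, -0.2204, 0.0897]
tcp_rot: [-89.8, -0.1, 63.6]
ft_force: [-1.9, 2.3, 1.9]
opening: 0.0234
```

```bash
python3 rd.py -1
```

```text
25.70 yaw 63.57 F [-1.9  2.3  1.9] tau [0.471 0.21  0.207] axis 0.132 v 34.0 j6 -0.211
```

Emit:
servo_tool(
  steps=[
    {"claw": 184,"delta_pos": [0,0,0],"spin": 0.06},
    {"claw": 184,"delta_pos": [0,0,0],"spin": 0.12},
    {"claw": 184,"delta_pos": [0,0,0],"spin": 0.18},
    {"claw": 184,"delta_pos": [0,0,0],"spin": 0.24},
  ],
)

```text
t: 26.1
position: [0.6336, -0.2199, 0.0899]
tcp_rot: [-89.7, -0.0, 49.8]
ft_force: [-2.8, 4.1, 4.6]
opening: 0.0241
```

```bash
python3 rd.py -1;  python3 - <<'E'
from h import *
w=viewer.grab_frame("wrist"); cv2.imwrite("pics/w13.png",w["img"])
ims=[]
for a in (130,140,150,160,170):
    im=w["img"].copy(); th=np.radians(a)
    P=np.array([proj(w,kp(th,x,y,.062)) for x,y in [(-.025,-.007),(.025,-.007),(.025,.007),(-.025,.007)]])
    k=cv2.resize(im[180:340,190:320],None,fx=2.4,fy=2.4); cv2.polylines(k,[((P-[190,180]+.5)*2.4).astype(int)],True,(0,255,255),1); ims.append(k)
cv2.imwrite("pics/fit13.png",cv2.resize(np.hstack(ims),None,fx=.51,fy=.51,interpolation=cv2.INTER_AREA))
E
```

```text
26.10 yaw 49.83 F [-2.8  4.1  4.6] tau [0.768 0.201 0.191] axis 0.112 v 34.0 j6 -0.158
```

View pics/fit13.png

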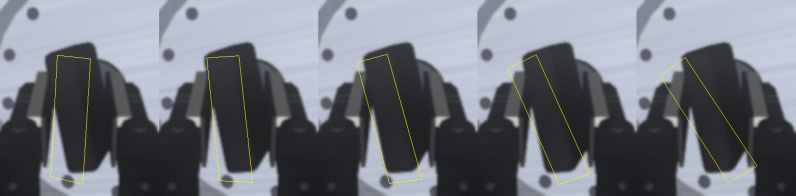

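```bash
cat > fit.py <<'E'
from h import *
import json
rows=[json.loads(l) for l in open("log.jsonl")]
ex=[dict(s=1,yaw=-45.6,tau=[-1.537,.208,-.798],F=[-4.21,-1.41,8.1],t=14),dict(s=-1,yaw=-57.1,tau=[.056,.071,.09],F=[-3.23,1.77,6.42],t=14),dict(s=-1,yaw=-80.1,tau=[.069,.117,.111],F=[-2.08,1.28,4.86],t=15)]
A=[];b=[];I=[]
for r in ex+rows:
    if r["s"]==0 or abs(r.get("v",30))<15: continue
    if 25.2<r["t"]<25.4: continue
    psi=r["yaw"]+81
    if r["t"]>19 and r.get("mode")!="c" and r["t"]<26.5: psi+= -18 if r["s"]>0 else 12
    p=np.radians(psi); th=np.arctan2(np.sin(p)*ct,np.cos(p)) 
    tau=np.array(r["tau"]); F=r["F"]
    if "j6" in r and 30<abs(r["v"])<36: tau[2]=r["j6"]+.395*np.sign(r["v"])
    b.append(tau@ax+.145*(.417*F[1]-.066*F[0])+.13*r["s"]); A.append([np.sin(th),np.cos(th)]); I.append((np.degrees(th),r["s"]))
A=np.array(A);b=np.array(b)
for bias in (0,1):
    M=np.c_[A,np.ones(len(b))] if bias else A
    x,*_=np.linalg.lstsq(M,b,rcond=None); res=b-M@x; cov=np.linalg.inv(M.T@M)*res.var()
    K=np.hypot(x[0],x[1]); d=np.degrees(np.arctan2(x[1],x[0])); print("K %.3f delta %.1f -> goal theta %.1f"%(K,d,180-d),"x",x.round(3),"sd",np.sqrt(np.diag(cov)).round(3),"res",res.std().round(3))
for i,v in zip(I,b): print("%.0f %d %.3f"%(*i,v),end="; ")
E
python3 fit.py
```

```text
K 0.088 delta 9.8 -> goal theta 170.2 x [0.087 0.015] sd [0.012 0.008] res 0.033
K 0.114 delta 12.7 -> goal theta 167.3 x [ 0.111  0.025 -0.019] sd [0.018 0.01  0.011] res 0.032
33 1 -0.010; 22 -1 0.061; 1 -1 0.031; -7 -1 0.033; -15 -1 0.012; -23 -1 -0.057; -15 1 -0.052; -7 1 -0.010; 1 1 0.010; 9 1 -0.005; 15 1 0.021; 28 1 0.096; 42 1 0.035; 56 1 0.123; 70 1 0.090; 85 1 0.114; 100 1 0.077; 115 1 0.047; 130 1 0.125; 143 1 -0.018; 156 1 0.012; 169 1 -0.024; 159 -1 -0.019; 146 -1 0.024;
```

Emit:
servo_tool(
  steps=[
    {"claw": 185,"delta_pos": [0,0,0],"spin": -0.12},
    {"claw": 185,"delta_pos": [0,0,0],"spin": -0.24},
    {"claw": 185,"delta_pos": [0,0,0],"spin": -0.36},
    {"claw": 185,"delta_pos": [0,0,0],"spin": -0.48},
    {"claw": 185,"delta_pos": [0,0,0],"spin": -0.6},
    {"claw": 185,"delta_pos": [0,0,0],"spin": -0.72},
    {"claw": 185,"delta_pos": [0,0,0],"spin": -0.84},
    {"claw": 185,"delta_pos": [0,0,0],"spin": -0.96},
    {"claw": 185,"delta_pos": [0,0,0],"spin": -0.98},
    {"claw": 185,"delta_pos": [0,0,0],"spin": -0.8},
    {"claw": 185,"delta_pos": [0,0,0],"spin": -0.63},
    {"claw": 185,"delta_pos": [0,0,0],"spin": -0.63},
  ],
)

```text
t: 27.35
position: [0.6344, -0.222, 0.09]
tcp_rot: [-90.0, 0.0, 85.8]
ft_force: [0.1, -0.0, -0.5]
opening: 0.0234
```

```bash
python3 - <<'E'
from h import *
st_(0); to((.635,-.2216,.086),85.8)
w=viewer.grab_frame("wrist"); cv2.imwrite("pics/w14.png",w["img"])
ims=[]
for a in (155,160,165,170,175):
    im=w["img"].copy(); th=np.radians(a)
    P=np.array([proj(w,kp(th,x,y,.062)) for x,y in [(-.025,-.007),(.025,-.007),(.025,.007),(-.025,.007)]])
    k=cv2.resize(im[180:340,190:320],None,fx=2.4,fy=2.4); cv2.polylines(k,[((P-[190,180]+.5)*2.4).astype(int)],True,(0,255,255),1); ims.append(k)
cv2.imwrite("pics/fit14.png",cv2.resize(np.hstack(ims),None,fx=.51,fy=.51,interpolation=cv2.INTER_AREA))
E
```

```text
t 27.35 pos [ 0.6344 -0.222   0.09  ] rot [-8.997e+01  4.000e-02  8.582e+01] tau [-0.04  -0.005 -0.022] F [ 0.15 -0.01 -0.51] j6 -0.0329 axis -0.003 op 0.0234 qvel6 25.26
delta [ 0.0005  0.004  -0.0006] spin 0.0003 pos [ 0.6344 -0.222   0.09  ] rot [-8.997e+01  4.000e-02  8.582e+01] t 27.35
```

View pics/fit14.png

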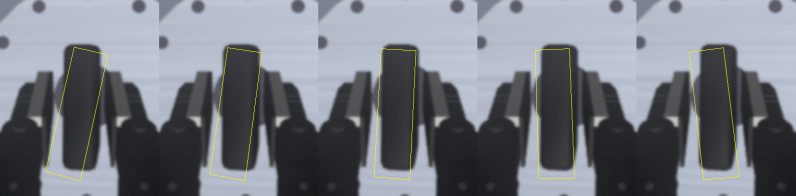

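Bar at θ≈168° (the 165–170° overlays fit). Clamping gently, then swinging to and fro around here to check the balance.

Emit:
servo_tool(
  steps=[
    {"claw": 185,"delta_pos": [0,0.004,-0.0005],"spin": 0},
    {"claw": 255,"delta_pos": [0,0.004,-0.0005],"spin": 0},
    {"claw": 255,"delta_pos": [0,0.004,-0.0005],"spin": 0},
    {"claw": 255,"delta_pos": [0,0.004,-0.0005],"spin": 0},
    {"claw": 255,"delta_pos": [0,0.004,-0.0005],"spin": 0},
    {"claw": 255,"delta_pos": [0,0.004,-0.0005],"spin": 0},
  ],
  force=20,
)

```text
t: 28.0
position: [0.6349, -0.221, 0.0858]
tcp_rot: [-90.0, -0.1, 86.2]
ft_force: [1.0, 3.7, -1.7]
opening: 0.0157
```

```bash
python3 rd.py 0; python3 -c "
from h import *
st_(1)"
```

```text
28.00 yaw 86.17 F [ 1.   3.7 -1.7] tau [ 1.063 -0.21   0.104] axis -0.123 v 0.0 j6 0.092
t 28.05 pos [ 0.6349 -0.221   0.0858] rot [-8.995e+01 -7.000e-02  8.617e+01] tau [ 1.077 -0.228  0.078] F [ 1.24  3.86 -1.56] j6 0.0918 axis -0.364 op 0.0161 qvel6 0.03
```

Emit:
servo_tool(
  steps=[
    {"claw": 255,"delta_pos": [0,0,0],"spin": -0.06},
    {"claw": 255,"delta_pos": [0,0,0],"spin": -0.12},
    {"claw": 255,"delta_pos": [0,0,0],"spin": -0.18},
  ],
)

```text
t: 28.35
position: [0.6347, -0.2211, 0.0859]
tcp_rot: [-89.9, -0.1, 96.6]
ft_force: [0.7, 3.8, -0.9]
opening: 0.0137
```

```bash
python3 rd.py 1
```

```text
28.35 yaw 96.61 F [ 0.7  3.8 -0.9] tau [ 0.847 -0.205 -0.03 ] axis -0.144 v -33.9 j6 0.345
```

Emit:
servo_tool(
  steps=[
    {"claw": 255,"delta_pos": [0,0,0],"spin": 0.06},
    {"claw": 255,"delta_pos": [0,0,0],"spin": 0.12},
  ],
)

```text
t: 28.55
position: [0.6344, -0.2213, 0.086]
tcp_rot: [-89.9, -0.1, 89.6]
ft_force: [0.6, 1.7, 1.3]
opening: 0.014
```

```bash
python3 rd.py -1
```

```text
28.55 yaw 89.59 F [0.6 1.7 1.3] tau [1.634 0.237 0.773] axis 0.098 v 33.6 j6 0.356
```

Emit:
servo_tool(
  steps=[
    {"claw": 255,"delta_pos": [0,0,0],"spin": 0.06},
    {"claw": 255,"delta_pos": [0,0,0],"spin": 0.12},
  ],
)

```text
t: 28.75
position: [0.634, -0.2209, 0.0863]
tcp_rot: [-89.8, -0.1, 82.7]
ft_force: [-1.7, 1.9, 3.2]
opening: 0.014
```

```bash
python3 rd.py -1
```

```text
28.75 yaw 82.75 F [-1.7  1.9  3.2] tau [2.489 0.351 1.091] axis 0.055 v 33.5 j6 0.730
```

Emit:
servo_tool(
  steps=[
    {"claw": 255,"delta_pos": [0,0,0],"spin": 0.06},
    {"claw": 255,"delta_pos": [0,0,0],"spin": 0.12},
  ],
)

```text
t: 28.95
position: [0.6335, -0.2197, 0.087]
tcp_rot: [-89.6, -0.2, 75.9]
ft_force: [-4.0, 3.9, 8.5]
opening: 0.0139
```

```bash
python3 rd.py -1
```

```text
28.95 yaw 75.93 F [-4.   3.9  8.5] tau [3.865 0.669 1.624] axis 0.092 v 33.6 j6 1.254
```

Emit:
servo_tool(
  steps=[
    {"claw": 255,"delta_pos": [0,0,0],"spin": -0.06},
    {"claw": 255,"delta_pos": [0,0,0],"spin": -0.12},
  ],
)

```text
t: 29.15
position: [0.6335, -0.2198, 0.087]
tcp_rot: [-89.7, -0.3, 83.0]
ft_force: [-3.7, 4.6, 5.8]
opening: 0.0142
```

```bash
python3 rd.py 1
```

```text
29.15 yaw 82.96 F [-3.7  4.6  5.8] tau [2.649 0.544 0.735] axis -0.163 v -33.6 j6 1.110
```

Emit:
servo_tool(
  steps=[
    {"claw": 255,"delta_pos": [0,0,0],"spin": -0.06},
    {"claw": 255,"delta_pos": [0,0,0],"spin": -0.12},
  ],
)

```text
t: 29.35
position: [0.6337, -0.2207, 0.0861]
tcp_rot: [-89.8, -0.1, 89.8]
ft_force: [-1.5, 3.2, 0.1]
opening: 0.0142
```

```bash
python3 rd.py 1
```

```text
29.35 yaw 89.78 F [-1.5  3.2  0.1] tau [1.356 0.084 0.183] axis -0.197 v -33.6 j6 0.596
```

Emit:
servo_tool(
  steps=[
    {"claw": 255,"delta_pos": [0,0,0],"spin": -0.06},
    {"claw": 255,"delta_pos": [0,0,0],"spin": -0.12},
  ],
)

```text
t: 29.55
position: [0.634, -0.2209, 0.0858]
tcp_rot: [-89.9, -0.1, 96.6]
ft_force: [-0.4, 3.9, -0.6]
opening: 0.0136
```

```bash
python3 rd.py 1
```

```text
29.55 yaw 96.61 F [-0.4  3.9 -0.6] tau [ 0.828 -0.045 -0.109] axis -0.201 v -34.0 j6 0.324
```

```bash
cat > fit2.py <<'E'
from h import *
import json
rows=[json.loads(l) for l in open("log.jsonl")]
ex=[dict(s=1,yaw=-45.6,tau=[-1.537,.208,-.798],F=[-4.21,-1.41,8.1],t=14),dict(s=-1,yaw=-57.1,tau=[.056,.071,.09],F=[-3.23,1.77,6.42],t=14),dict(s=-1,yaw=-80.1,tau=[.069,.117,.111],F=[-2.08,1.28,4.86],t=15)]
D=[]
for r in ex+rows:
    if r["s"]==0 or abs(r.get("v",30))<15 or 25.2<r["t"]<25.4: continue
    psi=r["yaw"]+81; w=19<r["t"]<26.5
    if w: psi+= -18 if r["s"]>0 else 12
    p=np.radians(psi); th=np.arctan2(np.sin(p)*ct,np.cos(p))
    tau=np.array(r["tau"]); F=np.array(r["F"])
    if "j6" in r and 30<abs(r["v"])<36: tau[2]=r["j6"]+.395*np.sign(r["v"])
    D.append((th,r["s"],w,*tau,*F))
D=np.array(D); th,s,w=D[:,0],D[:,1],D[:,2]; tau=D[:,3:6];F=D[:,6:9]
u=.417*F[:,1]-.066*F[:,0]
def go(name,y,cols,m=slice(None)):
    M=np.c_[np.sin(th),np.cos(th)]; M=np.c_[M,*cols] if cols else M
    M=M[m]; yy=y[m]; x,*_=np.linalg.lstsq(M,yy,rcond=None); res=yy-M@x; cov=np.linalg.inv(M.T@M)*res.var()*len(yy)/(len(yy)-M.shape[1])
    d=np.degrees(np.arctan2(x[1],x[0])); print(name,"K %.3f goal %.1f"%(np.hypot(*x[:2]),180-d),x.round(3),np.sqrt(np.diag(cov)).round(3),"res %.3f"%res.std(),len(yy))
y0=tau@ax+.145*u+.13*s; one=np.ones(len(s))
go("all",y0,[]);go("bias",y0,[one]);go("h",y0,[u]);go("h,bias",y0,[u,one]);go("drag",y0,[s]);go("bias taux",y0,[one,tau[:,0]]);go("h taux",y0,[u,tau[:,0]]);go("h bias taux fz",y0,[u,one,tau[:,0],F[:,2]])
c=w==0
go("clamped",y0,[],c);go("clamped bias",y0,[one],c);go("clamped h bias",y0,[u,one],c);go("clamped h bias taux",y0,[u,one,tau[:,0]],c)
# wrench ccw j6 method
m=(w==1)&(s>0)
for lag in (14,18,22):
    rr=[r for r in rows if r["s"]>0 and 19.5<r["t"]<26.5]
    p=np.radians(np.array([r["yaw"]+81-lag for r in rr])); t_=np.arctan2(np.sin(p)*ct,np.cos(p)); tz=np.array([r["j6"]-.395 for r in rr])
    g=(np.cos(t_)**2*ct**2+np.sin(t_)**2)/ct  # dtheta/dpsi
    for nm,ratio in (("g",g),("1",1+0*g)):
        M=np.c_[np.sin(t_),np.cos(t_),-np.ones(len(g))]*ratio[:,None]; x,*_=np.linalg.lstsq(M,tz,rcond=None)
        print("wrench lag",lag,nm,"K %.3f goal %.1f drag %.3f"%(np.hypot(*x[:2]),180-np.degrees(np.arctan2(x[1],x[0])),x[2]),"res %.4f"%(tz-M@x).std())
E
python3 fit2.py
```

```text
all K 0.087 goal 162.1 [0.083 0.027] [0.012 0.007] res 0.032 31
bias K 0.120 goal 165.3 [ 0.116  0.03  -0.025] [0.015 0.007 0.007] res 0.029 31
h K 0.090 goal 165.3 [ 0.087  0.023 -0.011] [0.013 0.008 0.007] res 0.032 31
h,bias K 0.128 goal 163.8 [ 0.123  0.036  0.011 -0.034] [0.016 0.008 0.01  0.011] res 0.029 31
drag K 0.093 goal 162.8 [ 0.089  0.027 -0.006] [0.014 0.007 0.007] res 0.032 31
bias taux K 0.120 goal 165.3 [ 0.116  0.031 -0.025  0.   ] [0.019 0.008 0.011 0.006] res 0.029 31
h taux K 0.085 goal 164.1 [ 0.082  0.023  0.    -0.009] [0.013 0.008 0.01  0.006] res 0.031 31
h bias taux fz K 0.126 goal 158.0 [ 0.117  0.047  0.013 -0.018  0.005 -0.005] [0.018 0.01  0.01  0.013 0.007 0.002] res 0.026 31
clamped K 0.031 goal 139.0 [0.023 0.02 ] [0.028 0.007] res 0.026 17
clamped bias K 0.066 goal 155.3 [ 0.06   0.028 -0.025] [0.029 0.007 0.007] res 0.024 17
clamped h bias K 0.076 goal 149.4 [ 0.066  0.039  0.018 -0.04 ] [0.028 0.01  0.012 0.012] res 0.022 17
clamped h bias taux K 0.061 goal 144.0 [ 0.049  0.036  0.021 -0.035 -0.005] [0.034 0.011 0.012 0.014 0.006] res 0.022 17
wrench lag 14 g K 0.082 goal 165.8 drag 0.149 res 0.0041
wrench lag 14 1 K 0.058 goal 160.1 drag 0.132 res 0.0044
wrench lag 18 g K 0.081 goal 162.8 drag 0.149 res 0.0041
wrench lag 18 1 K 0.057 goal 155.9 drag 0.131 res 0.0045
wrench lag 22 g K 0.080 goal 159.8 drag 0.149 res 0.0040
wrench lag 22 1 K 0.057 goal 151.7 drag 0.131 res 0.0046
```

The fits agree on goal θ≈162°: 162–165 for most of the exact-axis fits and 160–166 for the joint-6 effort fit. I'm loosening the grip, bringing the bar back to about 162°, then clamping.

Emit:
servo_tool(
  steps=[
    {"claw": 185,"delta_pos": [0,0,0],"spin": 0},
    {"claw": 185,"delta_pos": [0,0,0],"spin": 0},
    {"claw": 185,"delta_pos": [0,-0.003,0],"spin": 0},
  ],
)

```text
t: 29.85
position: [0.635, -0.2226, 0.0894]
tcp_rot: [-90.0, 0.1, 96.4]
ft_force: [0.6, -0.5, -0.0]
opening: 0.0232
```

```bash
python3 - <<'E'
from h import *
st_(0); to((.6345,-.2208,.089),65)
E
```

```text
t 29.85 pos [ 0.635  -0.2226  0.0894] rot [-8.998e+01  8.000e-02  9.643e+01] tau [0.03  0.012 0.017] F [ 0.57 -0.47 -0.03] j6 0.0050 axis 0.002 op 0.0232 qvel6 -0.31
delta [0.0019 0.0004 0.0003] spin 0.5486 pos [ 0.635  -0.2226  0.0894] rot [-8.998e+01  8.000e-02  9.643e+01] t 29.85
```

Emit:
servo_tool(
  steps=[
    {"claw": 185,"delta_pos": [0.002,0,0],"spin": 0.08},
    {"claw": 185,"delta_pos": [0.002,0,0],"spin": 0.16},
    {"claw": 185,"delta_pos": [0.002,0,0],"spin": 0.24},
    {"claw": 185,"delta_pos": [0.002,0,0],"spin": 0.32},
    {"claw": 185,"delta_pos": [0.002,0,0],"spin": 0.4},
    {"claw": 185,"delta_pos": [0.002,0,0],"spin": 0.48},
    {"claw": 185,"delta_pos": [0.002,0,0],"spin": 0.55},
    {"claw": 185,"delta_pos": [0.002,0,0],"spin": 0.45},
    {"claw": 185,"delta_pos": [0.002,0,0],"spin": 0.3},
    {"claw": 185,"delta_pos": [0.002,0,0],"spin": 0.3},
  ],
)

```text
t: 30.85
position: [0.6352, -0.2206, 0.0899]
tcp_rot: [-90.1, 0.1, 79.3]
ft_force: [-0.6, -0.6, 0.7]
opening: 0.0237
```

```bash
cat > look.py <<'E'
from h import *
import sys
st_(0); to((.6345,-.2212,.086),79.3)
w=viewer.grab_frame("wrist"); ims=[]
for a in map(int,sys.argv[2:]):
    im=w["img"].copy(); th=np.radians(a)
    P=np.array([proj(w,kp(th,x,y,.062)) for x,y in [(-.025,-.007),(.025,-.007),(.025,.007),(-.025,.007)]])
    k=cv2.resize(im[180:340,190:320],None,fx=2.4,fy=2.4); cv2.polylines(k,[((P-[190,180]+.5)*2.4).astype(int)],True,(0,255,255),1); ims.append(k)
cv2.imwrite("pics/"+sys.argv[1],cv2.resize(np.hstack(ims),None,fx=.51,fy=.51,interpolation=cv2.INTER_AREA))
E
python3 look.py fit15.png 150 156 162 168 174
```

```text
t 30.85 pos [ 0.6352 -0.2206  0.0899] rot [-9.006e+01  6.000e-02  7.925e+01] tau [-0.019  0.025  0.001] F [-0.57 -0.62  0.72] j6 -0.5333 axis 0.007 op 0.0237 qvel6 6.04
delta [-0.0008  0.0039  0.0006] spin -0.0008 pos [ 0.6352 -0.2206  0.0899] rot [-9.006e+01  6.000e-02  7.925e+01] t 30.85
```

View pics/fit15.png

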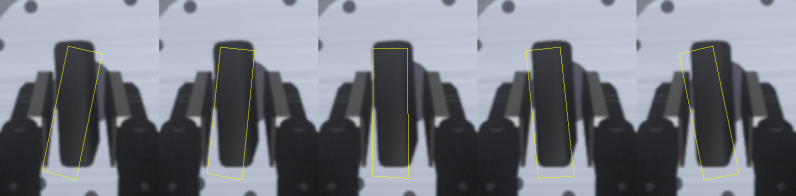

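Emit:
servo_tool(
  steps=[
    {"claw": 190,"delta_pos": [0,0.002,0],"spin": 0},
    {"claw": 255,"delta_pos": [0,0.003,0],"spin": 0},
    {"claw": 255,"delta_pos": [0,0.003,0],"spin": 0},
    {"claw": 255,"delta_pos": [0,0.003,0],"spin": 0},
    {"claw": 255,"delta_pos": [0,0.003,0],"spin": 0},
    {"claw": 255,"delta_pos": [0,0.003,0],"spin": 0},
    {"claw": 255,"delta_pos": [0,0.003,0],"spin": 0},
    {"claw": 255,"delta_pos": [0,0.003,0],"spin": 0},
  ],
  force=25,
)

```text
t: 31.7
position: [0.6352, -0.2208, 0.0874]
tcp_rot: [-90.1, 0.1, 79.3]
ft_force: [-3.6, -2.7, 5.2]
opening: 0.0165
```

```bash
python3 look.py fit16.png 150 156 162 168 174; python3 - <<'E'
from h import *
st_(1)
g=viewer.grab_frame("side"); crop(g,290,150,85,85,7,"side16.png"); cv2.imwrite("pics/side16f.png",g["img"])
w=viewer.grab_frame("wrist"); cv2.imwrite("pics/w16.png",w["img"])
E
```

```text
t 31.7 pos [ 0.6352 -0.2208  0.0874] rot [-9.006e+01  8.000e-02  7.927e+01] tau [-0.041  0.252  0.323] F [-3.65 -2.72  5.18] j6 0.2522 axis 0.293 op 0.0165 qvel6 0.02
delta [-0.0006  0.0014  0.0006] spin -0.0005 pos [ 0.6352 -0.2208  0.0874] rot [-9.006e+01  8.000e-02  7.927e+01] t 31.7
t 31.8 pos [ 0.6352 -0.2207  0.0874] rot [-9.005e+01  8.000e-02  7.927e+01] tau [-0.017  0.252  0.267] F [-2.47 -2.63  5.07] j6 0.2521 axis 0.233 op 0.0163 qvel6 0.02
```

View pics/fit16.png

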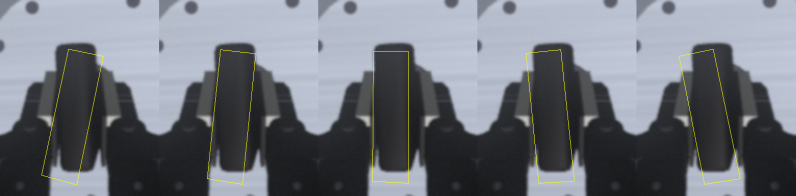

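View pics/side16f.png

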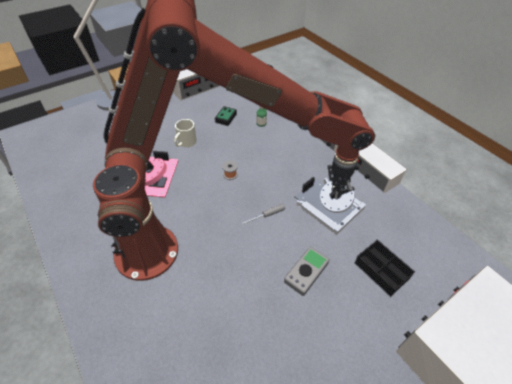

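View pics/w16.png

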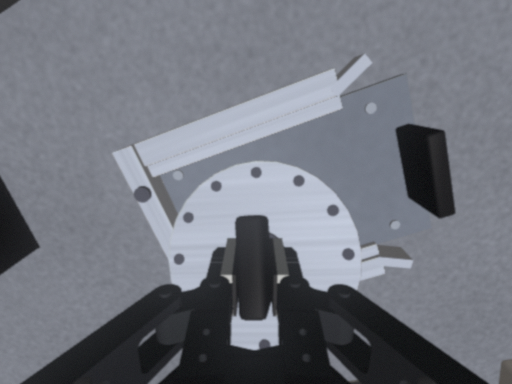

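Fitting overlays put the bar at 162–163°. Before handing in, I'm checking that the tray is still home by overlaying the tray in its home pose.

```bash
python3 - <<'E'
from h import *
w=viewer.grab_frame("wrist"); g=viewer.grab_frame("side")
for f,n,(x0,y0,ww,hh,s) in ((w,"hw.png",(100,50,370,200,2.1)),(g,"hs.png",(290,165,85,70,9))):
    im=cv2.resize(f["img"][y0:y0+hh,x0:x0+ww],None,fx=s,fy=s,interpolation=cv2.INTER_CUBIC)
    def pl(pts,c):
        P=np.array([(proj(f,Od+Rd@np.array(p))-[x0,y0]+.5)*s for p in pts],int); cv2.polylines(im,[P],True,c,1)
    pl([(-.065,-.075,.008),(.065,-.075,.008),(.065,.125,.008),(-.065,.125,.008)],(0,255,255))
    pl([(-.03,.109,.052),(.03,.109,.052),(.03,.121,.052),(-.03,.121,.052)],(0,0,255))
    pl([(-.0675,-.075,.026),(.0675,-.075,.026),(.0675,-.091,.026),(-.0675,-.091,.026)],(0,255,0))
    cv2.imwrite("pics/"+n,im)
E
```

```text
(no output)
```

View pics/hw.png

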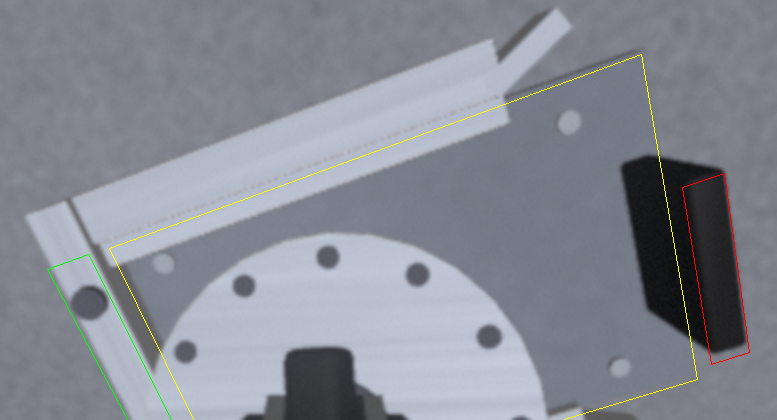

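View pics/hs.png

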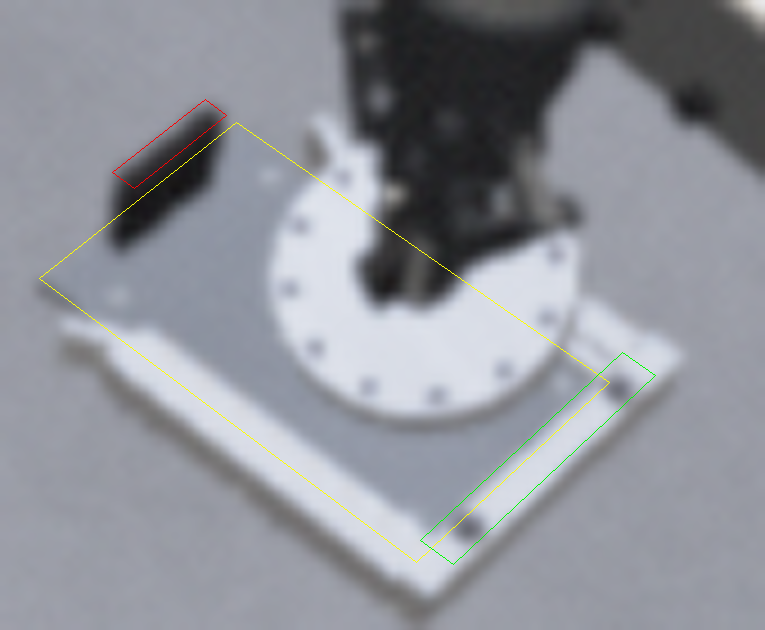

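```bash
python3 - <<'E'
from h import *
w=viewer.grab_frame("wrist")
crop(w,110,140,80,75,10,"gap.png")
def P(p): return (proj(w,Od+Rd@np.array(p))-[110,140]+.5)*10
for n,p in [("wall top in",(.05,-.075,.026)),("wall face at z8",(.05,-.075,.008)),("wall bottom",(.05,-.075,0)),("2mm gap tray edge",(.05,-.073,.008)),("wall top out",(.05,-.091,.026))]: print(n,P(p).round(0))
E
```

```text
wall top in [ 955. 1569.]
wall face at z8 [ 987. 1437.]
wall bottom [1000. 1384.]
2mm gap tray edge [1007. 1431.]
wall top out [ 783. 1621.]
```

View pics/gap.png

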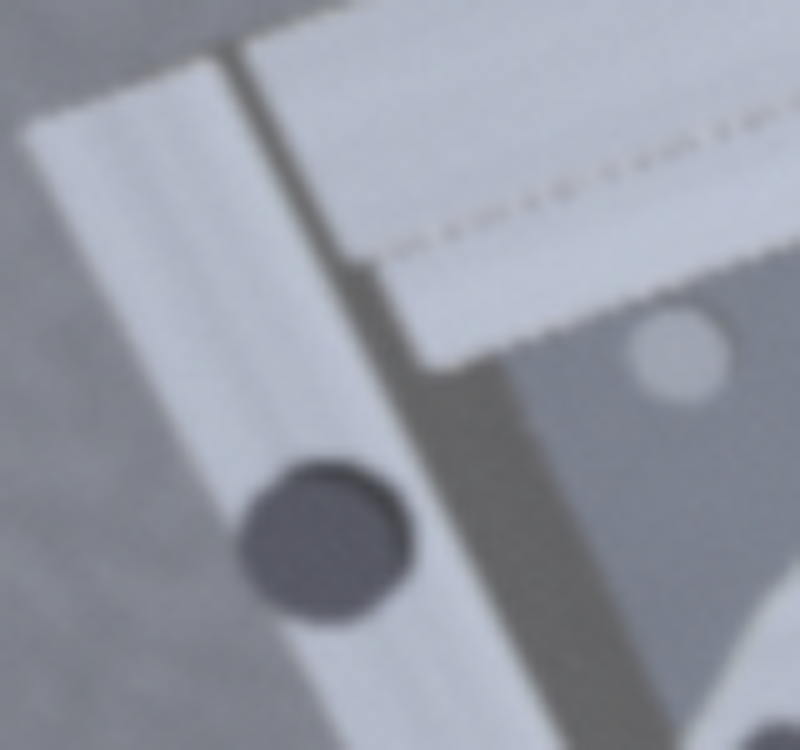

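```bash
python3 - <<'E'
from h import *
w=viewer.grab_frame("wrist")
def D(x,y,z,dc=0):
    q=onz(w,(110+x/10-.5,140+y/10-.5),z); return (Rd.T@(q-Od))*1000
for n,x,y,z in [("wall in",230,55,.026),("wall in",330,260,.026),("wall in",460,540,.026),("wall in",560,745,.026),("wall out",25,130,.026),("wall out",345,745,.026),("tray",510,370,.008),("tray",590,545,.008),("tray",670,715,.008)]: print(n,D(x,y,z).round(1))
E
```

```text
wall in [-86.5 -72.6  26. ]
wall in [-70.8 -72.7  26. ]
wall in [-48.3 -73.4  26. ]
wall in [-30.7 -73.6  26. ]
wall out [-86.7 -88.9  26. ]
wall out [-36.2 -89.1  26. ]
tray [-56.2 -71.6   8. ]
tray [-40.6 -72.    8. ]
tray [-24.8 -72.1   8. ]
```

```bash
python3 - <<'E'
from h import *
w=viewer.grab_frame("wrist"); s=get_state()
M=lambda e:R.from_euler('xyz',e,degrees=True).as_matrix()
Rt=M(s["tcp_rot"]); c=Rt.T@(w["origin"]-s["position"]); Rc=Rt.T@M(w["orientation"])
# w6 was taken at t~11.75 just after the move: use settled pose; picture in pics/w6.png ; w7 pose known
P7=np.array([.63717,-.22165,.0859]);R7=M([-89.92,-.13,-57.05])
f=dict(w); f["origin"]=P7+R7@c; f["orientation"]=R.from_matrix(R7@Rc).as_euler('xyz',degrees=True); f["img"]=cv2.imread("pics/w7.png")
crop(f,330,120,90,75,9,"gap7.png")
import pickle; pickle.dump(f,open("f7.pkl","wb"))
E
```

```text
(no output)
```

View pics/gap7.png

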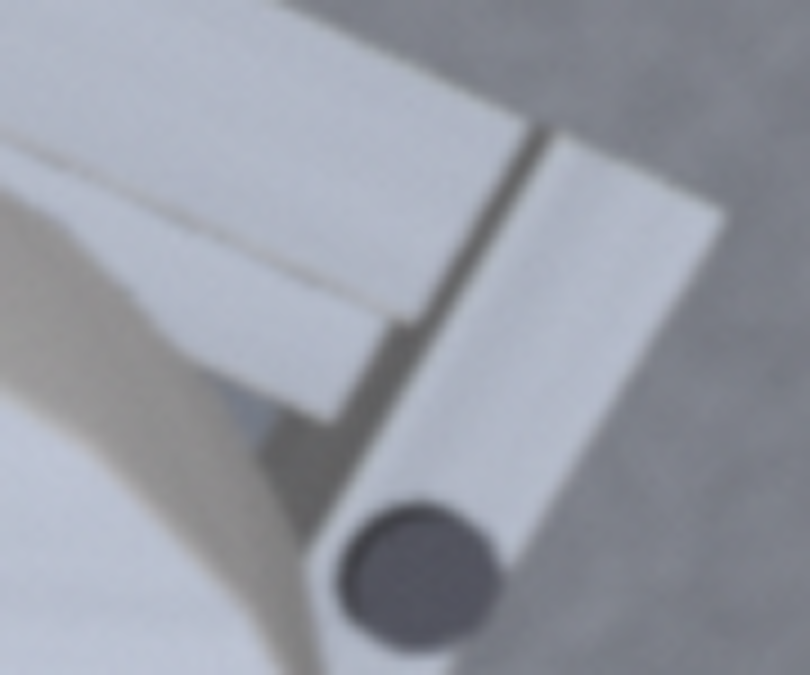

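```bash
python3 - <<'E'
from h import *
import pickle; f=pickle.load(open("f7.pkl","rb"))
def D(x,y,z):
    q=onz(f,(330+x/9-.5,120+y/9-.5),z); return ((Rd.T@(q-Od))*1000).round(1)
for n,x,y,z in [("wall in",555,130,.026),("wall in",420,340,.026),("wall in",330,500,.026),("wall out",725,213,.026),("tray",275,412,.008),("tray",258,450,.008)]: print(n,D(x,y,z))
E
```

```text
wall in [ 84.1 -74.4  26. ]
wall in [ 65.8 -73.6  26. ]
wall in [ 51.6 -74.   26. ]
wall out [ 84. -90.  26.]
tray [ 54.9 -74.2   8. ]
tray [ 51.4 -74.5   8. ]
```

The tray was touching the stop after docking, but now shows about a 1 mm gap, and my clamp is pushing the knob slightly towards +y. I'll nudge it back into the stop through the held knob, with a few newtons.

Emit:
servo_tool(
  steps=[
    {"claw": 255,"delta_pos": [-0.001,0,0],"spin": 0},
    {"claw": 255,"delta_pos": [-0.002,0,0],"spin": 0},
    {"claw": 255,"delta_pos": [-0.003,0,0],"spin": 0},
    {"claw": 255,"delta_pos": [-0.0035,0,0],"spin": 0},
    {"claw": 255,"delta_pos": [-0.0035,0,0],"spin": 0},
  ],
)

```text
t: 32.65
position: [0.6351, -0.2209, 0.0874]
tcp_rot: [-90.0, -0.2, 79.3]
ft_force: [-1.2, 4.9, 5.6]
opening: 0.0164
```

```bash
cat > gap.py <<'E'
from h import *
import sys
st_(1)
w=viewer.grab_frame("wrist"); crop(w,110,140,80,75,10,sys.argv[1])
import pickle; pickle.dump(w,open("fg.pkl","wb"))
E
python3 gap.py gap2.png
```

```text
t 32.7 pos [ 0.6351 -0.2209  0.0874] rot [-90.03  -0.24  79.26] tau [1.074 0.005 0.259] F [-0.73  4.43  6.24] j6 0.2682 axis -0.214 op 0.0167 qvel6 0.1
```

View pics/gap2.png

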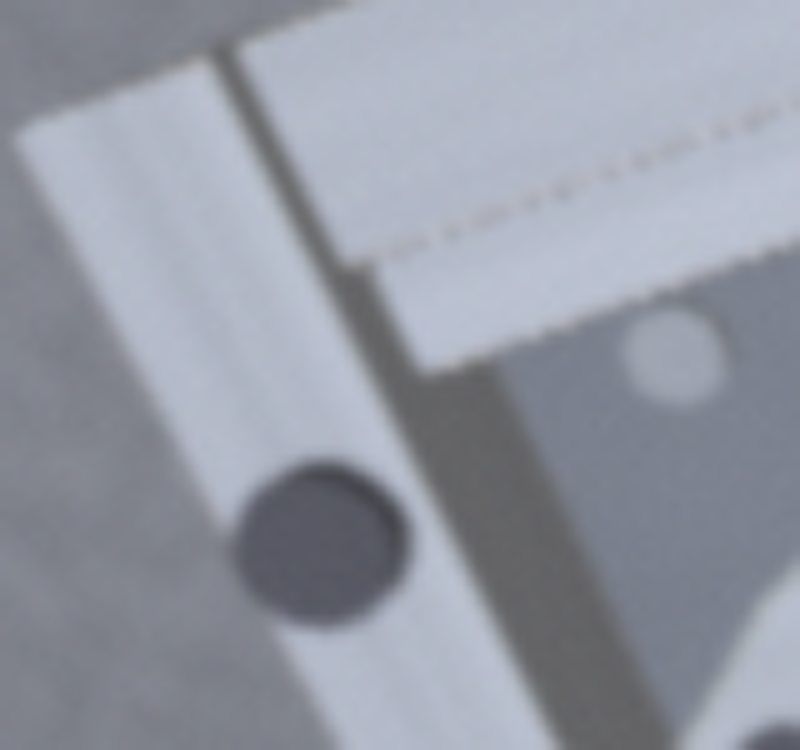

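Emit:
servo_tool(
  steps=[
    {"claw": 255,"delta_pos": [-0.001,-0.001,0],"spin": 0},
    {"claw": 255,"delta_pos": [-0.002,-0.0015,0],"spin": 0},
    {"claw": 255,"delta_pos": [-0.003,-0.0015,0],"spin": 0},
    {"claw": 255,"delta_pos": [-0.003,-0.0015,0],"spin": 0},
  ],
)

```text
t: 33.15
position: [0.6348, -0.2215, 0.0875]
tcp_rot: [-90.0, -0.5, 79.2]
ft_force: [2.5, 9.1, 2.7]
opening: 0.0162
```

```bash
python3 gap.py gap3.png
```

```text
t 33.2 pos [ 0.6347 -0.2215  0.0874] rot [-90.    -0.46  79.25] tau [ 1.767 -0.419  0.24 ] F [2.45 8.74 3.02] j6 0.2860 axis -0.493 op 0.0163 qvel6 0.12
```

View pics/gap3.png

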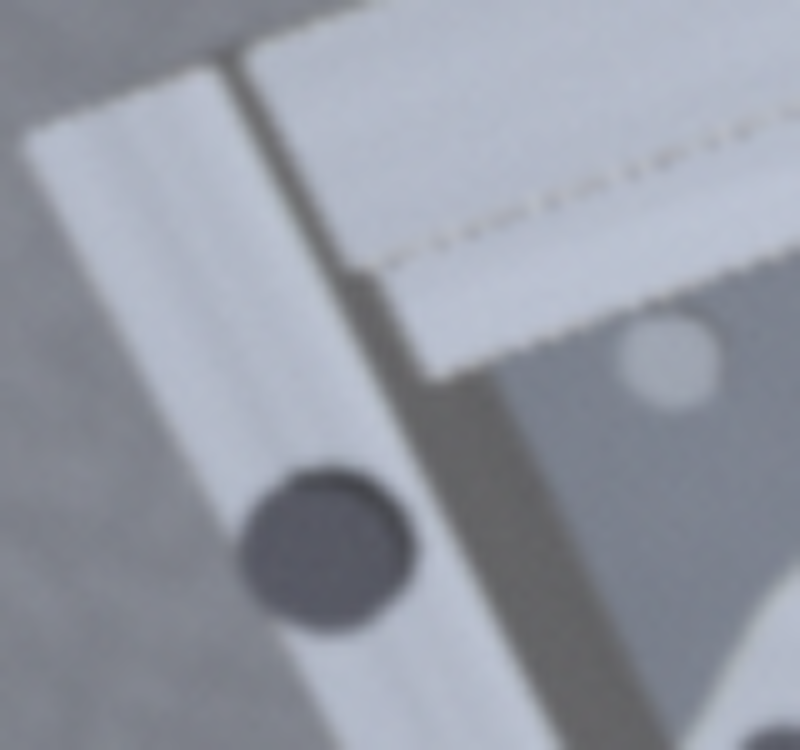

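Emit:
servo_tool(
  steps=[
    {"claw": 255,"delta_pos": [-0.001,0,0],"spin": 0},
    {"claw": 255,"delta_pos": [-0.002,0,0.0005],"spin": 0},
    {"claw": 255,"delta_pos": [-0.003,0,0.0005],"spin": 0},
    {"claw": 255,"delta_pos": [-0.003,0,0.0005],"spin": 0},
  ],
)

```text
t: 33.65
position: [0.6343, -0.2223, 0.0875]
tcp_rot: [-90.0, -0.7, 79.2]
ft_force: [3.2, 13.1, 3.4]
opening: 0.0164
```

```bash
python3 gap.py gap4.png
```

```text
t 33.7 pos [ 0.6343 -0.2223  0.0875] rot [-90.02  -0.67  79.24] tau [ 2.508 -0.677  0.282] F [ 3.14 12.87  2.86] j6 0.2903 axis -0.747 op 0.0164 qvel6 0.09
```

View pics/gap4.png

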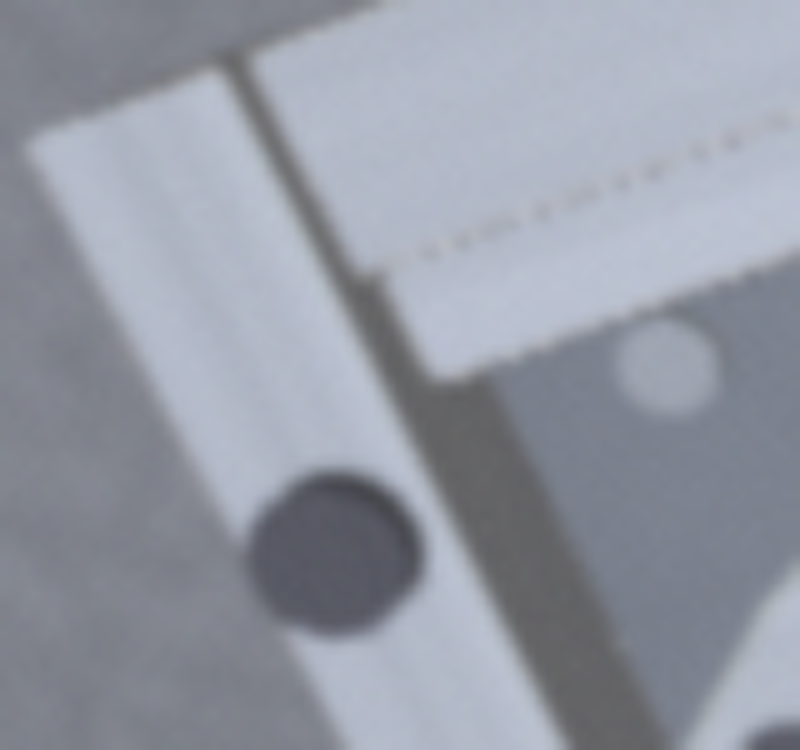

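Emit:
servo_tool(
  steps=[
    {"claw": 255,"delta_pos": [0.003,0,0],"spin": 0},
    {"claw": 255,"delta_pos": [0.0055,0,0],"spin": 0},
    {"claw": 175,"delta_pos": [0.0055,0,0],"spin": 0},
    {"claw": 150,"delta_pos": [0.0055,0,0],"spin": 0},
    {"claw": 150,"delta_pos": [0.0055,0,0],"spin": 0},
    {"claw": 120,"delta_pos": [0.0055,-0.03,0],"spin": 0},
    {"claw": 80,"delta_pos": [0.0055,-0.08,0],"spin": 0},
    {"claw": 80,"delta_pos": [0.0055,-0.1,0],"spin": 0},
    {"claw": 80,"delta_pos": [0.0055,-0.1,0],"spin": 0},
  ],
)

```text
t: 34.65
position: [0.6366, -0.2258, 0.1938]
tcp_rot: [-90.6, 0.2, 79.2]
ft_force: [0.7, -0.3, 0.5]
opening: 0.0588
```

```bash
python3 - <<'E'
from h import *
st_(0); to((.6271,-.097,.187),99)
w=viewer.grab_frame("wrist"); cv2.imwrite("pics/w20.png",w["img"])
for r in spotter.pinpoint("tab",w)[:2]: print(r, onz(w,r["uv"],.052))
E
```

```text
t 34.65 pos [ 0.6366 -0.2258  0.1938] rot [-90.57   0.18  79.24] tau [-0.037 -0.03  -0.023] F [ 0.72 -0.26  0.5 ] j6 -0.0005 axis -0.003 op 0.0588 qvel6 -0.11
delta [0.1248 0.0061 0.0335] spin -0.3449 pos [ 0.6366 -0.2258  0.1938] rot [-90.57   0.18  79.24] t 34.65
{'uv': [383.1, 145.8], 'p': 0.69} [ 0.62612953 -0.09431811  0.052     ]
```

View pics/w20.png

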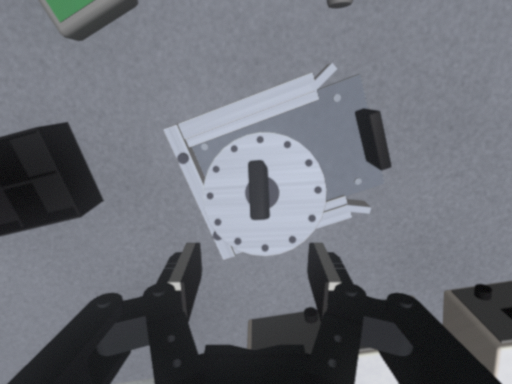

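Emit:
servo_tool(
  steps=[
    {"claw": 80,"delta_pos": [0.04,0,0.011],"spin": -0.12},
    {"claw": 80,"delta_pos": [0.08,0,0.022],"spin": -0.24},
    {"claw": 80,"delta_pos": [0.122,0,0.033],"spin": -0.345},
    {"claw": 80,"delta_pos": [0.122,0,0.033],"spin": -0.345},
    {"claw": 80,"delta_pos": [0.122,0,0.033],"spin": -0.345},
    {"claw": 80,"delta_pos": [0.122,0,0.033],"spin": -0.345},
  ],
)

```text
t: 35.35
position: [0.6231, -0.0983, 0.1862]
tcp_rot: [-89.9, -0.0, 99.0]
ft_force: [0.3, -0.7, 0.3]
opening: 0.0583
```

```bash
python3 - <<'E'
from h import *
viewer.grab_frame("wrist"); st_(0); to((.6268,-.0955,.026),99)
E
```

```text
t 35.4 pos [ 0.6234 -0.0987  0.1866] rot [-8.990e+01 -1.000e-02  9.897e+01] tau [-0.026 -0.025 -0.001] F [ 0.25 -0.16 -0.43] j6 0.0012 axis 0.012 op 0.0588 qvel6 -0.05
delta [ 0.0026  0.1606 -0.0041] spin -0.0006 pos [ 0.6234 -0.0987  0.1866] rot [-8.990e+01 -1.000e-02  9.897e+01] t 35.4
```

Emit:
servo_tool(
  steps=[
    {"claw": 80,"delta_pos": [0.0025,0.05,-0.004],"spin": 0},
    {"claw": 80,"delta_pos": [0.0025,0.1,-0.004],"spin": 0},
    {"claw": 80,"delta_pos": [0.0025,0.14,-0.004],"spin": 0},
    {"claw": 80,"delta_pos": [0.0025,0.16,-0.004],"spin": 0},
    {"claw": 80,"delta_pos": [0.0025,0.16,-0.004],"spin": 0},
    {"claw": 255,"delta_pos": [0.0025,0.16,-0.004],"spin": 0},
    {"claw": 255,"delta_pos": [0.0025,0.16,-0.004],"spin": 0},
    {"claw": 255,"delta_pos": [0.0025,0.16,-0.004],"spin": 0},
    {"claw": 255,"delta_pos": [0.0025,0.16,-0.004],"spin": 0},
    {"claw": 255,"delta_pos": [0.0025,0.16,-0.004],"spin": 0},
    {"claw": 255,"delta_pos": [0.0025,0.16,-0.004],"spin": 0},
  ],
  force=40,
)

```text
t: 36.5
position: [0.6296, -0.0956, 0.0305]
tcp_rot: [-90.2, 0.2, 99.1]
ft_force: [0.4, -1.8, 6.4]
opening: 0.0109
```

Emit:
servo_tool(
  steps=[
    {"claw": 255,"delta_pos": [-0.0015,0,0],"spin": 0},
    {"claw": 255,"delta_pos": [-0.003,0,0],"spin": 0},
    {"claw": 255,"delta_pos": [-0.004,0,0],"spin": 0},
    {"claw": 255,"delta_pos": [-0.004,0,0],"spin": 0},
  ],
)

```text
t: 36.9
position: [0.6296, -0.0957, 0.0305]
tcp_rot: [-90.2, -0.2, 99.0]
ft_force: [-1.4, 7.8, 9.5]
opening: 0.0111
```

Emit:
servo_tool(
  steps=[
    {"claw": 255,"delta_pos": [-0.0015,0,0],"spin": 0},
    {"claw": 255,"delta_pos": [-0.003,0,0],"spin": 0},
    {"claw": 255,"delta_pos": [-0.003,0,0],"spin": 0},
  ],
)

```text
t: 37.2
position: [0.6296, -0.0958, 0.0305]
tcp_rot: [-90.1, -0.5, 99.0]
ft_force: [-2.4, 14.6, 11.8]
opening: 0.0111
```

Emit:
servo_tool(
  steps=[
    {"claw": 255,"delta_pos": [-0.002,0,0],"spin": 0},
    {"claw": 255,"delta_pos": [-0.003,0,0],"spin": 0},
    {"claw": 255,"delta_pos": [-0.003,0,0],"spin": 0},
  ],
)

```text
t: 37.5
position: [0.6296, -0.0958, 0.0304]
tcp_rot: [-90.1, -0.8, 99.0]
ft_force: [-3.4, 21.2, 13.8]
opening: 0.0112
```

Emit:
servo_tool(
  steps=[
    {"claw": 255,"delta_pos": [0.006,0,0],"spin": 0},
    {"claw": 80,"delta_pos": [0.006,0,0],"spin": 0},
    {"claw": 80,"delta_pos": [0.006,0,0],"spin": 0},
    {"claw": 80,"delta_pos": [0.006,0,0],"spin": 0},
    {"claw": 80,"delta_pos": [0.006,0,0],"spin": 0},
    {"claw": 80,"delta_pos": [0.006,-0.05,0],"spin": 0},
    {"claw": 80,"delta_pos": [0.006,-0.1,0],"spin": 0},
    {"claw": 80,"delta_pos": [0.006,-0.15,0],"spin": 0},
    {"claw": 80,"delta_pos": [0.006,-0.16,0],"spin": 0},
    {"claw": 80,"delta_pos": [0.006,-0.16,0],"spin": 0},
  ],
)

```text
t: 38.5
position: [0.6303, -0.0995, 0.1916]
tcp_rot: [-90.4, 0.2, 99.0]
ft_force: [-0.4, -0.5, -0.3]
opening: 0.0585
```

```bash
python3 - <<'E'
from h import *
viewer.grab_frame("wrist");st_(0); to((.6342,-.2212,.187),79.3)
E
```

```text
t 38.55 pos [ 0.6284 -0.0989  0.1883] rot [-9.008e+01  3.000e-02  9.903e+01] tau [ 0.014 -0.023  0.026] F [-0.25  0.62 -1.33] j6 -0.0002 axis 0.019 op 0.0583 qvel6 -0.08
delta [-0.1217  0.0014  0.0134] spin 0.3443 pos [ 0.6284 -0.0989  0.1883] rot [-9.008e+01  3.000e-02  9.903e+01] t 38.55
```

Home is confirmed: the position held still as the push rose from 8 to 21 N. Going back to the knob.

Emit:
servo_tool(
  steps=[
    {"claw": 80,"delta_pos": [-0.04,0,0.004],"spin": 0.12},
    {"claw": 80,"delta_pos": [-0.08,0,0.009],"spin": 0.24},
    {"claw": 80,"delta_pos": [-0.1215,0,0.0135],"spin": 0.345},
    {"claw": 80,"delta_pos": [-0.1215,0,0.0135],"spin": 0.345},
    {"claw": 80,"delta_pos": [-0.1215,0,0.0135],"spin": 0.345},
    {"claw": 80,"delta_pos": [-0.1215,0,0.0135],"spin": 0.345},
  ],
)

```text
t: 39.15
position: [0.6325, -0.2192, 0.185]
tcp_rot: [-89.7, -0.1, 79.3]
ft_force: [0.3, 0.4, 0.0]
opening: 0.0589
```

```bash
python3 - <<'E'
from h import *
w=viewer.grab_frame("wrist");st_(0); to((.6342,-.2216,.088),79.3)
ims=[]
for a in (150,156,162,168,174):
    im=w["img"].copy(); th=np.radians(a)
    P=np.array([proj(w,kp(th,x,y,.062)) for x,y in [(-.025,-.007),(.025,-.007),(.025,.007),(-.025,.007)]])
    k=cv2.resize(im[140:260,200:320],None,fx=4,fy=4,interpolation=cv2.INTER_CUBIC); cv2.polylines(k,[((P-[200,140]+.5)*4).astype(int)],True,(0,255,255),1); ims.append(k[:,80:400])
cv2.imwrite("pics/fit21.png",cv2.resize(np.hstack(ims),None,fx=.5,fy=.5,interpolation=cv2.INTER_AREA))
E
```

```text
t 39.2 pos [ 0.633  -0.219   0.1858] rot [-8.981e+01 -8.000e-02  7.938e+01] tau [ 0.01  -0.009 -0.004] F [ 0.51 -0.49  0.4 ] j6 -0.0012 axis -0.007 op 0.0589 qvel6 -0.1
delta [-0.0025  0.0978 -0.002 ] spin 0.0014 pos [ 0.633  -0.219   0.1858] rot [-8.981e+01 -8.000e-02  7.938e+01] t 39.2
```

View pics/fit21.png

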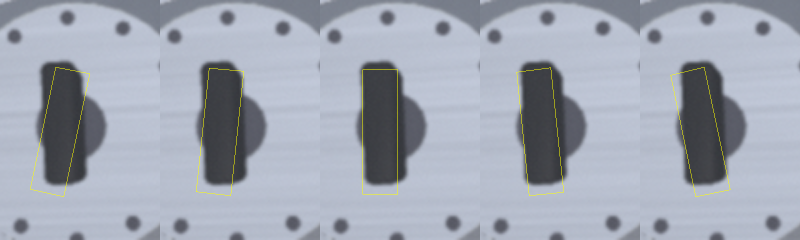

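Emit:
servo_tool(
  steps=[
    {"claw": 80,"delta_pos": [-0.002,0.04,-0.002],"spin": 0},
    {"claw": 80,"delta_pos": [-0.002,0.08,-0.002],"spin": 0},
    {"claw": 120,"delta_pos": [-0.002,0.098,-0.002],"spin": 0},
    {"claw": 150,"delta_pos": [-0.002,0.098,-0.002],"spin": 0},
    {"claw": 255,"delta_pos": [-0.002,0.098,-0.002],"spin": 0},
    {"claw": 255,"delta_pos": [-0.002,0.098,-0.002],"spin": 0},
    {"claw": 255,"delta_pos": [-0.002,0.098,-0.002],"spin": 0},
    {"claw": 255,"delta_pos": [-0.002,0.098,-0.002],"spin": 0},
    {"claw": 255,"delta_pos": [-0.002,0.098,-0.002],"spin": 0},
    {"claw": 255,"delta_pos": [-0.002,0.098,-0.002],"spin": 0},
  ],
  force=25,
)

```text
t: 40.2
position: [0.6366, -0.2222, 0.0913]
tcp_rot: [-90.1, -0.1, 79.3]
ft_force: [0.1, 5.2, 2.5]
opening: 0.0161
```

```bash
python3 look.py fit22.png 150 156 162 168 174; python3 gap.py gap5.png; python3 - <<'E'
from h import *
g=viewer.grab_frame("side"); cv2.imwrite("pics/side22.png",g["img"])
E
```

```text
t 40.2 pos [ 0.6366 -0.2222  0.0913] rot [-9.012e+01 -8.000e-02  7.930e+01] tau [ 1.286 -0.145  0.264] F [0.12 5.16 2.52] j6 0.2453 axis -0.289 op 0.0161 qvel6 -0.01
delta [0.0006 0.0053 0.0022] spin -0.0000 pos [ 0.6366 -0.2222  0.0913] rot [-9.012e+01 -8.000e-02  7.930e+01] t 40.2
t 40.3 pos [ 0.6365 -0.2222  0.0913] rot [-9.011e+01 -8.000e-02  7.930e+01] tau [ 1.237 -0.216  0.263] F [0.79 5.68 1.91] j6 0.2463 axis -0.264 op 0.0154 qvel6 0.11
```

View pics/fit22.png

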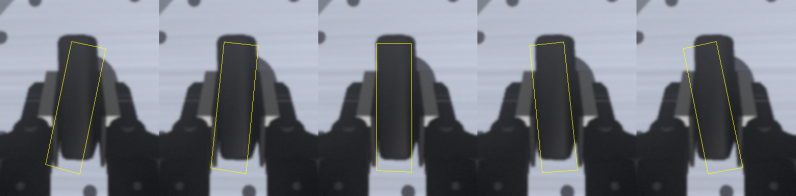

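View pics/gap5.png

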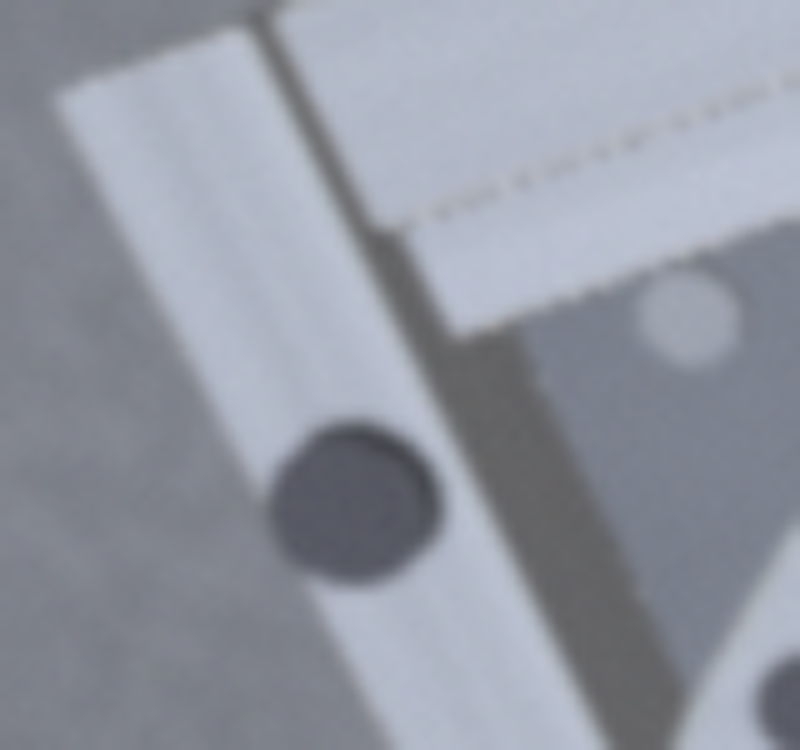

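View pics/side22.png

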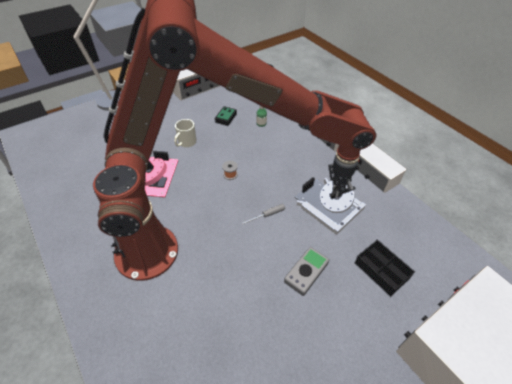

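The strip between wall and tray now matches zero gap (about 97 px predicted, 95–100 px seen). The bar is at about 162–163° and gripped, and the bystanders haven't moved. Handing in.

```bash
python3 - <<'E'
from h import *
job.hand_in(); s=get_state(); print(s["t"],s["ft_force"],s["opening"],s["tcp_rot"])
E
```

```text
the job is handed in; nothing more can be done
the job is handed in; nothing more can be done
```

The job is handed in at about 40 s of the 72 s. The grey tray is home against the stop, and the gripper is still holding the knob with the heavy side at my best estimate of the lowest point.

- **Tray:** I slid it in by its tab until the force rose with no further movement. Turning the rotor later pulled it back about 1–2 mm. I regripped the tab and pushed it home again: it stayed still while the push rose from 8 to 21 N. The last close-up showed no gap at the stop wall. The arm still pushes about 5 N towards the stop.
- **Order:** that second push came after I had found the heavy side. The rotor stood free at its goal angle meanwhile, and I gripped the knob again afterwards.
- **Heavy side:** I turned the knob to and fro with the bar clamped, and turned it further with the jaws loosely around it. From the moment about the axis, the heavy side should be lowest with the bar at about 162° in the bracket's frame. The final image fit shows the bar at 162–163°, held with 25 N.
- **How sure:** fits to all the readings gave 158–165°, and the joint-6 effort fit gave mostly 156–166°. The clamped readings alone were noisier and lower, at 139–155°. I trust the 162° figure, but that spread is the main doubt against the 20° tolerance.
- **Tipping:** clamped turning put up to about 4 N m on the knob, off its axis, which may have rocked the tray slightly under the lips. I saw no tipping in any picture.
- **Other things:** the bystanders looked unmoved in the last side view, checked by eye only.

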